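# Level the calibration platform and set up a compass in the field coil

## Task

Level the empty calibration platform by pushing the wooden wedge, thin end first, under its low free edge until the platform sits level on the wedge. Then stack all the aluminium riser plates that are lying out squarely into one neat pile on the outline engraved in the platform, and set the compass flat and square on top of the pile, dial up. When it is all in place, switch the field coil on by throwing the chrome toggle on the cream test box right over to the other side, and leave the other things on the desk where they are.

Things in the scene. Friction and masses are not known exactly. Their poses are not given: they have to be found in the camera images.
- stand: Fixed coil stand: two aluminium hinge brackets and, 165 mm out along its +x, an upright copper ring coil (180 mm across, top 191 mm above the desk). Origin on the desk under the platform's middle. +x points from the platform's free edge to the hinge and coil, y along the hinge. The free edge faces roughly the robot's left (world +y); the yaw varies.
- platform: Black platform, 200 (x) by 190 (y) by 12 mm, 0.8 kg, hinged along its coil-side edge. Origin on the hinge axis, mid-thickness, 24 mm above the desk; the plate runs to x = -200 mm; axes as the stand's when level. It starts 0.060 rad down, free edge low, and rests on whatever is under that edge (drops back without it). Level: underside 18 mm, top 30 mm above the desk.
- platform_mark (a point): Centre of the engraved outline (thin bright lines, 72 mm along x by 56 mm along y) on the platform's top face, which is the middle of the platform. Axes as the platform: z is the normal of its top face, vertical when level. Long side of the outline along x.
- platform_edge (a point): Middle of the free edge of the platform, on its underside: 18 mm above the desk when level, about 6 mm at the start. This is the edge the wedge goes under.
- wedge: Loose beech wedge, 150 (x) by 30 mm (y), tapering evenly from 3 mm thick at the tip (+x) to 27 mm at the heel (-x), marks every 10 mm. Origin: centre of its flat underside. 90 g, lies on the desk. Pushed along the stand's +x (4 to 9 N) it lifts the edge 0.16 mm per mm and stays; level when the edge rests 94 mm from the tip, 56 mm of the heel end outside.
- wedge_tip (a point): Middle of the thin end of the wedge, on its underside; 75 mm from the wedge's origin along +x.
- compass: Flat clear sighting compass, 72 (x) by 54 mm (y): body 14 mm high, on it a round dial capsule 46 mm across (24 mm high in all), black lens strip and wire loop at the -x end, black sight bar at the +x end. Origin: centre of its underside, z up. 140 g. Grip across the 54 mm width. Either end may face the coil.
- coil_switch (a joint): Angle of the chrome toggle on the top of the test box (rad): 0 = off, leaning to the robot's side (the box's -x) by 0.45 rad; 0.90 = on, leaning as far to the box's +x (the meter side). Stiff (about 2 N at the tip), stays where it is left. It counts as on above 0.75.
- toggle_tip (a point): Ball end (10 mm across) of the chrome toggle, about 96 mm above the desk; the toggle is 34 mm from pivot to tip, 7 mm thick, its pivot 65 mm above the desk, 25 mm to the -x side of the test box's middle.
- test_box: Cream enamel test box, 130 mm (x) by 110 mm (y), top 62 mm above the desk, fixed; on its top the toggle, a meter and a pilot lamp behind it (towards +x). Origin on the desk under its middle; its -x side faces the robot, its yaw varies. The toggle swings in the box's x-z plane.
- wheel_a: Bystander: brass adjustment wheel, 32 mm across, 17 mm high. Origin under its centre.
- wheel_b: Bystander: brass adjustment wheel, as wheel_a.
- hex_key: Bystander: black steel hex key lying flat, 80 mm by 26 mm, 6 mm thick. Origin under the middle of its long arm.
- dish: Bystander: white porcelain dish, 96 mm across, 22 mm high. Origin under its centre.
- loupe: Bystander: black eye loupe standing upright, 38 mm across, 36 mm high. Origin under its centre.
- dust_brush: Bystander: small wooden dusting brush lying flat, about 130 mm long, 11 mm high. Origin near the middle of its handle, bristles to +x.
- plate1: Loose aluminium riser plate, 70 mm (x) by 54 mm (y), 12 mm thick, 120 g, flat both sides. Origin at the centre of its underside. Grip it across the 54 mm width, or by its ends where a neighbour is too close. May be absent (then None).
- plate2: Loose aluminium riser plate, 70 mm (x) by 54 mm (y), 12 mm thick, 120 g, flat both sides. Origin at the centre of its underside. Grip it across the 54 mm width, or by its ends where a neighbour is too close. All plates are alike; may be absent (then None).
- plate3: Loose aluminium riser plate, 70 mm (x) by 54 mm (y), 12 mm thick, 120 g, flat both sides. Origin at the centre of its underside. Grip it across the 54 mm width, or by its ends where a neighbour is too close. All plates are alike; may be absent (then None).
- plate4: Loose aluminium riser plate, 70 mm (x) by 54 mm (y), 12 mm thick, 120 g, flat both sides. Origin at the centre of its underside. Grip it across the 54 mm width, or by its ends where a neighbour is too close. All plates are alike; may be absent (then None).
- plate5: Loose aluminium riser plate, 70 mm (x) by 54 mm (y), 12 mm thick, 120 g, flat both sides. Origin at the centre of its underside. Grip it across the 54 mm width, or by its ends where a neighbour is too close. All plates are alike; may be absent (then None).
Not all that is in view belongs to the job. Several things have the shape of the wedge; the one meant has the colours described above.

How it is judged:
By the outcome, as a careful person would: the job done as asked, in the order asked, and still so for the second after the job is handed in, with the robot touching nothing.
Of plate1, plate2, plate3, plate4, plate5 only 3 to 5 are there at a start; the rules pass over those that are not, and their reading is None.
At some moment in a run one of plate1, plate2, plate3, plate4, plate5, wedge may be knocked a few centimetres aside while the robot is not near it.
Once in a run the grip may slacken for a moment while it holds something.
It also fails if it takes over 210 s, if anything falls off the work surface, if the arm or the gripper's body presses on something with over 40 N, if the wrist force passes 120 N, or if a joint passes its speed limit or range.

## Robot

A 6-joint arm with a two-finger parallel gripper is mounted at the origin on the work surface. World frame = base frame: x ahead of the robot, y to its left, z up, the work surface at z = 0. Lengths are in mm, angles in rad, forces in N, time in s.
With the tool pointing down it reaches from about 275 to 750 mm from the base axis. Payload 10.2 kg.
Tool frame: the origin (TCP) lies between the finger pads; the fingertips stand 14 mm ahead of it and the grasp point (between the pads) lies 5 mm behind it; z points along the fingers, y is the line along which they close (so a half turn about z gives the same grasp; the last joint's range is limited). The gripper opens to 88 mm and grips with 3 to 60 N. Pads are 18 mm wide; open, the fingers measure 123 mm over their backs; the gripper's body (75 mm by 187 mm) begins 45 mm behind the grasp point.
Start: joints at [1.029, 0.313, 1.498, -0, 1.331, -0.223], TCP at [164.562, 498.548, 252.72] pointing down, gripper open.
Joint ranges: [-2.94, 2.94], [-0.97, 2.17], [0.19, 2.56], [-1.23, 4.37], [0.02, 3.11], [-2.88, 2.88]. Speed limits (rad/s): [2.39, 2.39, 3.01, 3.14, 3.14, 3.14].

## Interface

Orientations are given as a unit quaternion [w, x, y, z].
In Python, from plant import bot gives the robot as it stands.
- The arm moves only by the tool send_rows, never from a script. Its argument "series" is text: rows parted by semicolons, each of 4 numbers parted by spaces: the shift along the world's x, y, z in units of 30 mm (1.0 is 30 mm), then the turn about the world's z in units of 5 degrees (1.0 is 5 degrees). In form: x y z spin; .... A call has exactly 5 rows; each row shifts and turns the commanded pose from where the row before left it; what a row does not reach is not made up. A row lasts 1/8 s, in which the tool goes at most 62.5 mm and 10.7 degrees, less where a joint would pass 70% of its speed; a pose out of reach is approached as far as the arm can. A call is refused whole if a number of a shift passes 1 or a number of a turn 1, either way. A call with a gripper value outside its range is refused whole. "gripper" is the closure, from 0 (fully open) to 1 (shut), set as the call begins (left out, the last holds). The fingers move at their own pace and stop on an object; the grip force is fixed at half the most. Time passes only in rows, so rows that do not move let the fingers close, or fill a call up. It gives the time, the measured TCP pose, the force, the opening and the grip force at its end, in the units of the state.
- bot.state(): the state, without advancing time (a new reading comes with each control period).
- bot.snapshot(name): name is "scene" or "top"; returns a dict with "img" (420x560x3 uint8, red, green, blue), "intrinsics" (3x3 intrinsics, pixels), "cam_to_world" (4x4, takes a point from camera to world coordinates). Camera axes: x right, y down, z forward; pixel columns grow to the right and rows downward; lengths in mm; the calibration is good to about 2 mm. A picture is of the moment at which its call begins. There is no depth.
- bot.job_done(): hands the job in; it is judged then, once.
Trained networks look in the newest picture that a camera, given by its name, has taken for a name from the list of things; names that differ only in an ending like _2 or _b are one class to them, and where a whole thing is asked for, a point or a joint stands for the part that bears it (a point fixed in the world has none). Each returns a list of dicts, best first, with "confidence" (0 to 1); they miss things now and then, are a little off and sometimes report something else, mostly with a low value. They report only what shows in the picture. A call takes as long as a camera call. They do not tell look-alikes from the thing itself.
- bot.find_in(camera, target): "bbox" ([left, top, right, bottom] as shares, 0 to 1, of the picture: columns of its width, rows of its height, round what is visible of it).
- bot.silhouettes(camera, target): "region" (420x560 bool, what is visible of it) and "bbox" ([left, top, right, bottom] as shares, 0 to 1, of the picture: columns of its width, rows of its height, round what is visible of it).
- bot.spot_point(camera, target): "xy" ([column, row] as shares, 0 to 1, of the picture: columns of its width, rows of its height: a listed point, or the origin of a listed thing).
The state is a dict: "time": time; "joint_positions": joint angles; "joint_vel": joint speeds; "joint_torque": joint torques, N m; "position": TCP position; "ee_rot": TCP orientation; "wrist_force": force on the tool from outside, world axes, zero at the start; "torque": the same for the moment, N m; "opening": opening from 0.0 (shut) to 1.0 (fully open); "gripper_force": force on a finger pad.
Only numpy, scipy, OpenCV 4.12 (cv2) and the standard library are available. Lean on these libraries where they do the work, as an engineer would, in place of code of your own. Each camera call takes 0.05 s, during which the arm holds its last target. There are 200 camera calls.

## Working session

There is one attempt and no reset: what is moved stays moved. The work goes in short steps, Python scripts to look and compute and a tool call to move; the robot and the scene stay as the last step left them, time stands still between calls to the robot, and variables do not carry over. Pictures are saved under pics/ and viewed, at most 14 in all, crops included, and the job is handed in when it is done.

Besides the shell and the picture viewer there is one more tool, called after "Request:" as name(argument=value, ...) on one line, values as JSON. send_rows: Moves the arm, as the interface text tells. Its arguments: {"type":"object","properties":{"series":{"type":"string"},"gripper":{"type":"number"}},"required":["series"]}

```bash
ls; mkdir -p pics
python3 - <<'E'
from plant import bot
import cv2
s=bot.state();print({k:s[k] for k in('time','position','ee_rot','opening')})
for n in('scene','top'):
    d=bot.snapshot(n);cv2.imwrite(f'pics/{n}0.png',cv2.resize(d['img'][:,:,::-1],(800,600)))
    print(n,d['intrinsics'],d['cam_to_world'])
E
```

```text
pics
{'time': 0.0, 'position': array([164.44261082, 498.34541997, 252.17189283]), 'ee_rot': array([-2.34657934e-04,  1.58713491e-01,  9.87324478e-01, -5.90598805e-04]), 'opening': 1.0021972826153145}
scene [[391.66484368   0.         280.76077867]
 [  0.         391.66484368 205.73712287]
 [  0.           0.           1.        ]] [[-4.75246043e-01  5.09303047e-01 -7.17461919e-01  1.26901583e+03]
 [ 8.79553516e-01  2.53730755e-01 -4.02500082e-01  4.71916730e+02]
 [-2.29523633e-02 -8.22332725e-01 -5.68543823e-01  6.85890714e+02]
 [ 0.00000000e+00  0.00000000e+00  0.00000000e+00  1.00000000e+00]]
top [[499.69369686   0.         270.59452253]
 [  0.         499.69369686 210.76821948]
 [  0.           0.           1.        ]] [[ 2.88231441e-02 -9.97617194e-01  6.26830200e-02  3.90284748e+02]
 [-9.99459339e-01 -2.97552491e-02 -1.39876408e-02  4.81948313e+01]
 [ 1.58194599e-02 -6.22459620e-02 -9.97935461e-01  1.27808483e+03]
 [ 0.00000000e+00  0.00000000e+00  0.00000000e+00  1.00000000e+00]]
```

View pics/top0.png

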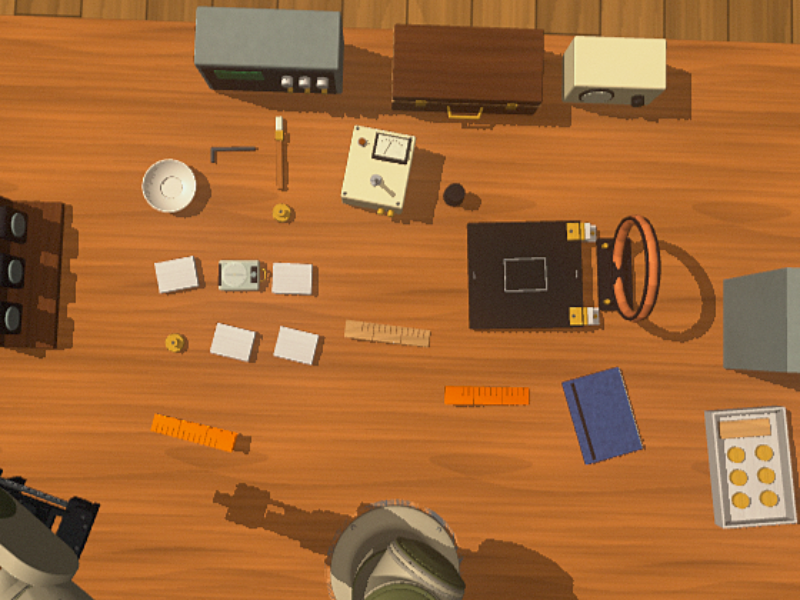

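View pics/scene0.png

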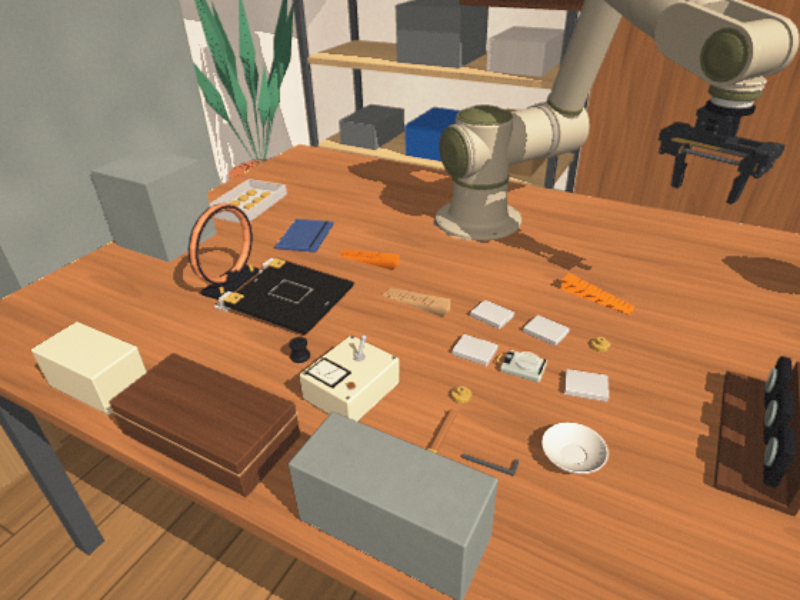

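```bash
cat > h.py <<'E'
import numpy as np, cv2
from scipy.optimize import minimize
from plant import bot
def box(L,W,H0,H1=None,z=0):  # H0 height at -x end, H1 at +x
    H1=H0 if H1 is None else H1
    return np.array([[sx*L/2,sy*W/2,z+h] for sx,H in((-1,H0),(1,H1)) for sy in(-1,1) for h in(0,H)],float)
PL=box(70,54,12); WE=box(150,30,27,3); CO=box(72,54,14); TB=box(130,110,62); PF=box(200,190,12,12,18)
def proj(d,P):
    M=np.linalg.inv(d['cam_to_world']);q=(P@M[:3,:3].T+M[:3,3])@d['intrinsics'].T
    return q[:,:2]/q[:,2:]
def ray(d,px,z):
    v=d['cam_to_world'][:3,:3]@np.linalg.inv(d['intrinsics'])@np.array([px[0],px[1],1.]);c=d['cam_to_world'][:3,3]
    return c+v*(z-c[2])/v[2]
def place(V,p):
    c,s=np.cos(p[2]),np.sin(p[2]);return V@np.array([[c,s,0],[-s,c,0],[0,0,1]])+[p[0],p[1],p[3] if len(p)>3 else 0]
S=4
def fit(views,V,p0,z=0):
    """views: list of (snapshot, region); box pose (x,y,yaw) of greatest overlap -> pose, mean IoU"""
    R=[]
    for d,r in views:
        ys,xs=np.nonzero(r);o=np.array([xs.min()-12,ys.min()-12]);w,h=xs.max()+12-o[0],ys.max()+12-o[1]
        M=np.float32([[S,0,-o[0]*S+S/2-.5],[0,S,-o[1]*S+S/2-.5]])
        R.append((d,o,cv2.warpAffine(r.astype(np.uint8)*255,M,(int(w*S),int(h*S)))>127))
    def cost(q):
        t=0
        for d,o,m in R:
            u=((proj(d,place(V,[q[0],q[1],q[2]/40,z]))-o+.5)*S-.5)
            a=np.zeros(m.shape,np.uint8);cv2.fillConvexPoly(a,cv2.convexHull(np.round(u*16).astype(np.int32)),1,shift=4)
            t+=(a.astype(bool)&m).sum()/(a.astype(bool)|m).sum()
        return -t/len(R)
    x0=np.array([p0[0],p0[1],p0[2]*40]);b=None
    for k in range(2):
        b=minimize(cost,x0,method='Nelder-Mead',options=dict(initial_simplex=x0+np.array([[0,0,0],[6,0,0],[0,6,0],[0,0,8]]),xatol=.05,fatol=1e-5));x0=b.x
    return np.array([x0[0],x0[1],x0[2]/40]),-b.fun
def guess(d,r,z):
    c=cv2.findContours(r.astype(np.uint8),cv2.RETR_EXTERNAL,cv2.CHAIN_APPROX_NONE)[0];c=max(c,key=len)[:,0]
    w=np.float32([ray(d,p,z)[:2] for p in c]);(x,y),_,_=cv2.minAreaRect(w);b=cv2.boxPoints(cv2.minAreaRect(w))
    e=max((b[1]-b[0],b[2]-b[1]),key=np.linalg.norm)
    return [x,y,np.arctan2(e[1],e[0])]
def see(cam,name,V,minc=.3,z=0,d=None):
    """all things of a class in a fresh picture: list of (pose, IoU, conf)"""
    d=d or bot.snapshot(cam);out=[]
    for s in bot.silhouettes(cam,name):
        if s['confidence']<minc or s['region'].sum()<30: continue
        p,i=fit([(d,s['region'])],V,guess(d,s['region'],z+V[:,2].max()/2),z);out.append((p,round(i,3),round(s['confidence'],2),s['region']))
    return out
def tcp():
    s=bot.state();w,x,y,z=s['ee_rot'];yv=np.array([2*(x*y-w*z),1-2*(x*x+z*z)])
    a=np.degrees(np.arctan2(yv[1],yv[0]))%180
    return s['position'],a
def show():
    s=bot.state();p,a=tcp();print('t',round(s['time'],2),'tcp',p.round(1),'close',round(a,1),'open',round(s['opening']*88,1),'gf',round(float(np.max(s['gripper_force'])),1),'F',s['wrist_force'].round(1),'j6',round(s['joint_positions'][5],2))
E
python3 - <<'E'
from h import *
np.set_printoptions(precision=3,suppress=True)
D={c:bot.snapshot(c) for c in('top','scene')}
for n,V in(('plate1',PL),('wedge',WE),('compass',CO),('platform',PF),('test_box',TB)):
    for c in D:
        for p,i,cf,r in see(c,n,V,d=D[c]): 
            m=D[c]['img'][r].mean(0).round()
            print(n,c,p[:2].round(1),np.degrees(p[2]).round(1),i,cf,m)
for n,z in(('platform_mark',24),('toggle_tip',96),('platform_edge',6),('wedge_tip',0),('stand',0)):
    for c in D:
        for s in bot.spot_point(c,n)[:3]: print(n,c,ray(D[c],np.array(s['xy'])*[560,420]-.5,z).round(1),round(s['confidence'],2))
show()
E
```

```text
plate1 top [390.3 300.9] 77.6 0.962 0.82 [219. 204. 184.]
plate1 top [507.3 406. ] -77.7 0.941 0.76 [221. 206. 185.]
plate1 top [388.3 190. ] 78.1 0.933 0.72 [218. 199. 177.]
plate1 top [506.9 200.5] -90.6 0.89 0.6 [222. 207. 186.]
plate1 scene [508.3 197.2] -88.4 0.916 0.89 [218. 206. 192.]
plate1 scene [508.6 402.6] -75.6 0.931 0.73 [219. 207. 192.]
plate1 scene [391.  297.3] 78.2 0.931 0.61 [211. 199. 185.]
plate1 scene [390.1 186.3] 77.4 0.949 0.6 [210. 195. 180.]
wedge top [231.4 364.9] 79.1 0.946 0.94 [235. 120.   1.]
wedge top [ 309.4 -151. ] -89.5 0.948 0.75 [228. 104.   1.]
wedge scene [ 309.4 -141.4] 96.7 0.658 0.79 [222. 113.  33.]
wedge scene [232.6 360. ] 78.4 0.922 0.63 [236. 128.  35.]
wedge scene [415.4  37.1] 93.9 0.695 0.61 [201. 149. 100.]
compass top [509.7 294.3] -88.1 0.923 0.85 [180. 171. 146.]
compass top [761.  255.9] 1.5 0.198 0.39 [192. 138.  75.]
compass scene [508.5 292.8] -22.1 0.725 0.62 [186. 182. 163.]
platform top [ 524.8 -211.3] -87.3 0.98 0.59 [66. 48. 34.]
platform scene [ 533.8 -210. ] -90.1 0.95 0.93 [55. 48. 40.]
platform scene [719.9 231.6] 4.6 0.08 0.55 [185. 117.  69.]
test_box top [698.7  53.2] -9.2 0.951 0.67 [210. 194. 146.]
test_box scene [696.   46.3] -8.5 0.878 0.75 [219. 206. 171.]
platform_mark top [ 526.9 -212.1   24. ] 0.86
platform_mark scene [ 520.3 -216.5   24. ] 0.82
toggle_tip scene [662.6  55.4  96. ] 0.46
platform_edge top [ 515.5 -105.9    6. ] 0.96
platform_edge scene [ 528.9 -110.8    6. ] 0.91
wedge_tip top [245.4 446.6   0. ] 0.95
wedge_tip top [397.4 -52.5   0. ] 0.89
wedge_tip top [ 306.6 -227.7    0. ] 0.74
wedge_tip scene [ 313.3 -237.3    0. ] 0.78
wedge_tip scene [252.8 432.5   0. ] 0.69
wedge_tip scene [419.4 -44.8   0. ] 0.58
stand top [ 519.4 -206.4    0. ] 0.64
stand scene [ 537. -209.    0.] 0.67
t 1.2 tcp [164.6 498.6 252.7] close 71.7 open 87.8 gf 0.0 F [-0.  -0.1 -0.2] j6 -0.22
```

```bash
cat >> h.py <<'E'
def tilted(a):
    V=box(200,190,12,12,-6);V[:,0]-=100;c,s=np.cos(a),np.sin(a)
    W=V.copy();W[:,0]=V[:,0]*c-V[:,2]*s;W[:,2]=V[:,0]*s+V[:,2]*c   # free end (x=-200) down for a>0
    return W+[100,0,24]
E
python3 - <<'E'
from h import *
D={c:bot.snapshot(c) for c in('top','scene')}
for c in D:
    s=bot.silhouettes(c,'platform')[0];p,i=fit([(D[c],s['region'])],tilted(.06),[528,-211,-1.55]);print('platform',c,p[:2].round(1),np.degrees(p[2]).round(1),round(i,3),s['confidence'])
    for s in bot.silhouettes(c,'wedge'):
        m=D[c]['img'][s['region']].mean(0); print(s['bbox'],m.round(),s['confidence'])
        if m[2]>55:
            p,i=fit([(D[c],s['region'])],WE,[408,25,-1.7]);print('wedge',c,p[:2].round(1),np.degrees(p[2]).round(1),round(i,3))
# edge lines of engraved outline
im=D['top']['img'];cv2.imwrite('pics/crop1.png',cv2.resize(im[215:250,235:310,::-1],None,fx=9,fy=9,interpolation=cv2.INTER_CUBIC))
cv2.imwrite('pics/crop1.png',np.vstack([cv2.resize(im[140:240,240:440,::-1],None,fx=4,fy=3,interpolation=cv2.INTER_CUBIC),cv2.resize(D['scene']['img'][180:255,240:390,::-1],(800,300),interpolation=cv2.INTER_CUBIC)]))
E
```

```text
platform top [ 525.5 -212.1] -87.2 0.97 0.7
[0.432, 0.5348, 0.5377, 0.5774] [203. 143.  80.] 0.77
wedge top [413.8  28.2] -95.3 0.941
[0.1866, 0.6838, 0.2948, 0.7505] [230. 118.   4.] 0.64
[0.5545, 0.6412, 0.6654, 0.6717] [227. 104.   1.] 0.58Traceback (most recent call last):
  File "<stdin>", line 4, in <module>
IndexError: list index out of range
```

```bash
cat >> h.py <<'E'
def grab(c,n,near=None,test=lambda m:True,V=None,p0=None):
    """snapshot + list of matching regions"""
    d=bot.snapshot(c);return d,[s['region'] for s in bot.silhouettes(c,n) if test(d['img'][s['region']].mean(0)) and s['region'].sum()>50]
beech=lambda m:m[2]>60
E
python3 - <<'E'
from h import *
for n,V,p0,t in(('platform',tilted(.06),[528,-211,-1.55],lambda m:m[0]<100),('wedge',WE,[412,30,-1.65],lambda m:m[2]>60)):
    vs=[]
    for c in('top','scene'):
        for k in range(3):
            d,R=grab(c,n,test=t)
            if R: break
        if c=='scene':im=d
        if R: vs.append((d,R[0]));p,i=fit(vs[-1:],V,p0);print(n,c,p[:2].round(1),np.degrees(p[2]).round(1),round(i,3))
    p,i=fit(vs,V,p0);print(n,'both',p[:2].round(1),np.degrees(p[2]).round(1),round(i,3))
cv2.imwrite('pics/crop1.png',cv2.resize(im['img'][180:255,240:390,::-1],(800,400),interpolation=cv2.INTER_CUBIC))
E
```

```text
platform top [ 525.2 -212.1] -87.6 0.986
platform scene [ 526.9 -215. ] -86.9 0.972
platform both [ 525.8 -212.7] -87.4 0.971
wedge top [413.6  28.3] -95.7 0.926
wedge scene [416.1  25.1] -95.5 0.949
wedge both [414.   26.4] -95.6 0.909
```

View pics/crop1.png

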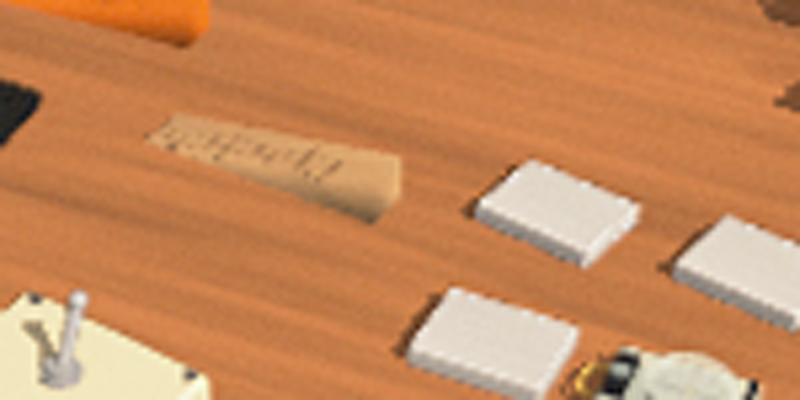

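Request:
send_rows(series="0.426 -0.696 -0.25 -0.773;0.426 -0.696 -0.25 -0.773;0.426 -0.696 -0.25 -0.773;0.426 -0.696 -0.25 -0.773;0.426 -0.696 -0.25 -0.773", gripper=0)

```text
time: 2.48
position: [228.8, 393.5, 215.0]
ee_rot: [0.0, 0.323, 0.946, 0.0]
wrist_force: [0.5, 0.7, 0.1]
opening: 1.0
gripper_force: 0.0
```

Request:
send_rows(series="0.426 -0.696 -0.25 -0.773;0.426 -0.696 -0.25 -0.773;0.426 -0.696 -0.25 -0.773;0.426 -0.696 -0.25 -0.773;0.426 -0.696 -0.25 -0.773")

```text
time: 3.1
position: [292.8, 289.1, 177.6]
ee_rot: [0.0, 0.477, 0.879, 0.0]
wrist_force: [0.1, 0.1, -0.1]
opening: 1.004
gripper_force: 0.0
```

Request:
send_rows(series="0.426 -0.696 -0.25 -0.773;0.426 -0.696 -0.25 -0.773;0.426 -0.696 -0.25 -0.773;0.426 -0.696 -0.25 -0.773;0.426 -0.696 -0.25 -0.773")

```text
time: 3.72
position: [356.7, 184.6, 140.1]
ee_rot: [0.0, 0.618, 0.786, 0.0]
wrist_force: [0.6, 0.2, 0.3]
opening: 0.997
gripper_force: 0.0
```

Request:
send_rows(series="0.426 -0.696 -0.25 -0.773;0.426 -0.696 -0.25 -0.773;0.426 -0.696 -0.25 -0.773;0.426 -0.696 -0.25 -0.773;0.426 -0.696 -0.25 -0.773")

```text
time: 4.35
position: [420.7, 80.2, 102.6]
ee_rot: [0.0, 0.741, 0.671, 0.0]
wrist_force: [-0.1, 0.9, 0.7]
opening: 0.998
gripper_force: 0.0
```

Request:
send_rows(series="0 0.03 -0.7 0;0 0 -0.7 0;0 0 -0.7 0;0 0 -0.75 0;0 0 0 0")

```text
time: 4.97
position: [419.7, 81.8, 16.5]
ee_rot: [-0.001, 0.741, 0.672, -0.001]
wrist_force: [-0.5, 0.5, 1.5]
opening: 0.997
gripper_force: 0.0
```

Request:
send_rows(series="0 0 0 0;0 0 0 0;0 0 0 0;0 0 0 0;0 0 0 0", gripper=1)

```text
time: 5.6
position: [420.2, 81.9, 17.3]
ee_rot: [0.0, 0.741, 0.672, 0.0]
wrist_force: [1.2, -0.2, 0.6]
opening: 0.456
gripper_force: 0.0
```

Run:
```python
from h import *
show()
for c in('top','scene'):
    d,R=grab(c,'wedge',test=beech)
    for r in R[:1]: p,i=fit([(d,r)],WE,[412,30,-1.65]);print(c,p[:2].round(1),np.degrees(p[2]).round(1),round(i,3))
cv2.imwrite('pics/a1.png',cv2.resize(d['img'][150:270,180:420,::-1],(800,400),interpolation=cv2.INTER_CUBIC))
```

```text
t 5.6 tcp [420.2  81.9  17.3] close 174.4 open 40.2 gf 0.0 F [ 1.2 -0.2  0.6] j6 0.01
scene [414.7  26.7] -94.8 0.347
```

View pics/a1.png

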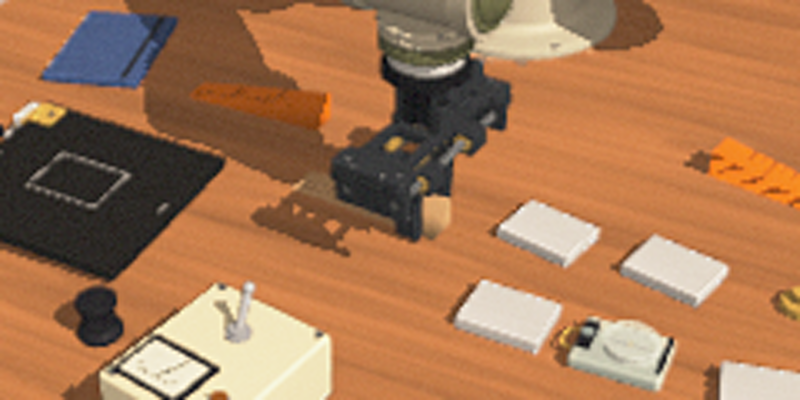

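Request:
send_rows(series="0 0 0 0;0 0 0 0;0 0 0 0;0 0 0 0;0 0 0 0")

```text
time: 6.42
position: [420.1, 81.9, 17.2]
ee_rot: [-0.0, 0.741, 0.672, -0.0]
wrist_force: [0.0, 0.3, 1.6]
opening: 0.336
gripper_force: 30.0
```

Request:
send_rows(series="0 0 0.2 0;0 0 0.3 0;0.2 -0.1 0 0.2;0.4 -0.1 0 0.2;0.4 -0.1 0 0.2")

```text
time: 7.05
position: [451.2, 72.5, 32.1]
ee_rot: [0.0, 0.722, 0.691, 0.0]
wrist_force: [-0.6, -0.6, -0.8]
opening: 0.337
gripper_force: 30.0
```

Request:
send_rows(series="0.4 -0.2 0 0.2;0.4 -0.2 0 0.2;0.4 -0.2 0 0.2;0.4 -0.2 0 0.2;0.3 -0.2 0 0.2")

```text
time: 7.68
position: [507.9, 42.4, 32.2]
ee_rot: [0.0, 0.692, 0.722, 0.0]
wrist_force: [0.4, -0.2, -0.5]
opening: 0.332
gripper_force: 30.0
```

Request:
send_rows(series="0.23 -0.05 0 0.06;0 0 0 0;0 0 -0.25 0;0 0 -0.25 0;0 0 0 0")

```text
time: 8.3
position: [513.7, 41.5, 16.7]
ee_rot: [-0.0, 0.69, 0.724, -0.0]
wrist_force: [0.0, -0.1, -0.8]
opening: 0.338
gripper_force: 30.0
```

Run:
```python
from h import *
show()
for c in('top','scene'):
    d,R=grab(c,'wedge',test=beech)
    for r in R[:1]: p,i=fit([(d,r)],WE,[512,-13,-1.52]);print(c,p[:2].round(1),np.degrees(p[2]).round(1),round(i,3))
    cv2.imwrite(f'pics/a2{c}.png',cv2.resize(d['img'][150:270,180:420,::-1] if c=='scene' else d['img'][120:260,180:460,::-1],(800,400),interpolation=cv2.INTER_CUBIC))
```

```text
t 8.3 tcp [513.7  41.5  16.7] close 2.7 open 29.8 gf 30.0 F [ 0.  -0.1 -0.8] j6 -0.19
top [515.8 -11. ] -88.1 0.547
scene [517.7 -15.5] -85.7 0.338
```

View pics/a2scene.png

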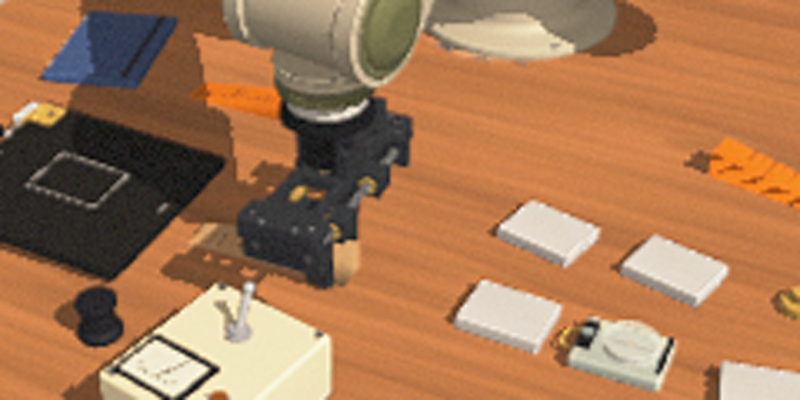

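Request:
send_rows(series="0.01 -0.25 0 0;0.01 -0.25 0 0;0.01 -0.25 0 0;0.01 -0.25 0 0;0.01 -0.25 0 0")

```text
time: 9.12
position: [515.6, 3.2, 17.2]
ee_rot: [0.0, 0.69, 0.724, 0.0]
wrist_force: [0.1, -0.2, -1.7]
opening: 0.34
gripper_force: 30.0
```

Request:
send_rows(series="0.01 -0.25 0 0;0.01 -0.25 0 0;0.01 -0.25 0 0;0.01 -0.25 0 0;0.01 -0.25 0 0")

```text
time: 9.75
position: [516.7, -33.2, 17.1]
ee_rot: [-0.001, 0.69, 0.724, 0.0]
wrist_force: [-0.4, 9.9, 0.2]
opening: 0.337
gripper_force: 30.0
```

Request:
send_rows(series="0.01 -0.2 0 0;0.01 -0.2 0 0;0.01 -0.2 0 0;0.01 -0.2 0 0;0.01 -0.2 0 0")

```text
time: 10.38
position: [518.2, -63.1, 17.1]
ee_rot: [-0.001, 0.69, 0.724, 0.0]
wrist_force: [-0.2, 8.4, 0.6]
opening: 0.333
gripper_force: 30.0
```

Run:
```python
from h import *
show()
for c in('top','scene'):
    d,R=grab(c,'platform',test=lambda m:m[0]<100)
    if R:
        for a in(.03,.02,.01,0,-.01): p,i=fit([(d,R[0])],tilted(a),[526,-213,-1.52]);print(c,a,p[:2].round(1),np.degrees(p[2]).round(1),round(i,4))
    d,R=grab(c,'wedge',test=beech)
    for r in R[:1]: p,i=fit([(d,r)],WE,[522,-120,-1.52]);print(c,p[:2].round(1),np.degrees(p[2]).round(1),round(i,3))
cv2.imwrite('pics/a3.png',cv2.resize(d['img'][150:240,120:300,::-1],(800,400),interpolation=cv2.INTER_CUBIC))
```

```text
t 10.38 tcp [518.2 -63.1  17.1] close 2.7 open 29.3 gf 30.0 F [-0.2  8.4  0.6] j6 -0.4
top 0.03 [ 525.2 -213.9] -87.3 0.772
top 0.02 [ 525.  -213.4] -87.2 0.7721
top 0.01 [ 525.1 -215.5] -87.0 0.7722
top 0 [ 524.8 -215.5] -87.0 0.7722
top -0.01 [ 524.9 -214.2] -86.7 0.7725
scene 0.03 [ 525.7 -215.5] -87.0 0.7905
scene 0.02 [ 526.6 -213.9] -87.0 0.795
scene 0.01 [ 527.1 -213.4] -87.3 0.7967
scene 0 [ 528.9 -212.8] -87.0 0.7983
scene -0.01 [ 530.  -212.1] -87.1 0.7984
scene [ 525.5 -109.6] -84.7 0.44
```

View pics/a3.png

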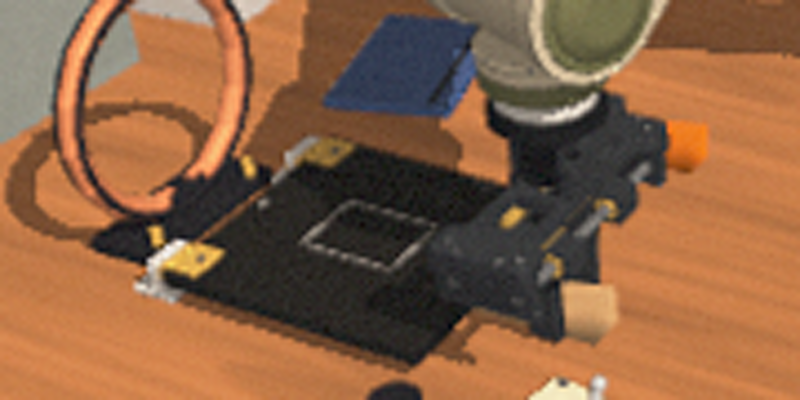

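Request:
send_rows(series="0.01 -0.1 0 0;0.01 -0.1 0 0;0.01 -0.1 0 0;0 -0.1 0 0;0 -0.08 0 0")

```text
time: 11.4
position: [519.4, -77.4, 17.1]
ee_rot: [-0.0, 0.69, 0.724, 0.0]
wrist_force: [-0.2, 7.5, -1.5]
opening: 0.334
gripper_force: 30.0
```

Request:
send_rows(series="0 0 0 0;0 0 0 0;0 0 0 0;0 0 0 0;0 0 0 0", gripper=0)

```text
time: 12.02
position: [519.5, -78.1, 17.2]
ee_rot: [0.0, 0.69, 0.724, 0.0]
wrist_force: [-0.3, -0.3, -1.0]
opening: 0.88
gripper_force: 0.0
```

Request:
send_rows(series="0 0 0.5 0;0 0 1 0;0 0 1 0;0 0.5 1 0;-0.5 1 1 0")

```text
time: 12.65
position: [504.7, -33.1, 154.3]
ee_rot: [0.001, 0.69, 0.723, 0.0]
wrist_force: [-0.5, -0.2, 0.4]
opening: 1.0
gripper_force: 0.0
```

Request:
send_rows(series="-0.5 1 0 0;-0.5 1 0 0;-0.5 1 0 0;-0.5 1 0 0;-0.5 1 0 0")

```text
time: 13.28
position: [429.0, 117.9, 153.3]
ee_rot: [0.0, 0.69, 0.724, 0.0]
wrist_force: [-0.4, 0.2, -0.0]
opening: 1.001
gripper_force: 0.0
```

Run:
```python
from h import *
show()
for c in('top','scene'):
    d,R=grab(c,'platform',test=lambda m:m[0]<100)
    if R:
        for a in(.03,.02,.01,0,-.01,-.02): p,i=fit([(d,R[0])],tilted(a),[526,-213,-1.52]);print(c,a,p[:2].round(1),np.degrees(p[2]).round(1),round(i,4))
    d,R=grab(c,'wedge',test=beech)
    print(len(R))
    if R:
        V=box(56,30,27,18)
        p,i=fit([(d,R[0])],V,[520,-86,-1.52]);print(c,'visible heel part centre',p[:2].round(1),np.degrees(p[2]).round(1),round(i,3),'heel',(p[:2]-28*np.array([np.cos(p[2]),np.sin(p[2])])).round(1))
    cv2.imwrite(f'pics/a4{c}.png',cv2.resize(d['img'][160:230,120:260,::-1] if c=='scene' else d['img'][140:240,300:440,::-1],(600,300) if c=='scene' else (560,400),interpolation=cv2.INTER_CUBIC))
```

```text
t 13.28 tcp [429.  117.9 153.3] close 2.7 open 88.1 gf 0.0 F [-0.4  0.2 -0. ] j6 -0.04
top 0.03 [ 525.3 -212.2] -87.4 0.9803
top 0.02 [ 525.2 -212. ] -87.3 0.9803
top 0.01 [ 525.3 -212. ] -87.5 0.9803
top 0 [ 525.3 -211.9] -87.8 0.9807
top -0.01 [ 525.2 -211.8] -87.6 0.9811
top -0.02 [ 525.  -211.5] -87.6 0.9813
1
top visible heel part centre [518.1 -77.2] -82.6 0.774 heel [514.5 -49.4]
scene 0.03 [ 524.8 -216.9] -86.3 0.9697
scene 0.02 [ 526.5 -215.3] -86.6 0.9722
scene 0.01 [ 527.5 -214.7] -86.6 0.9727
scene 0 [ 528.5 -213.5] -86.9 0.9704
scene -0.01 [ 529.4 -213.4] -87.6 0.966
scene -0.02 [ 530.9 -212.2] -88.2 0.9602
1
scene visible heel part centre [521. -77.] -88.2 0.818 heel [520.2 -49. ]
```

View pics/a4scene.png

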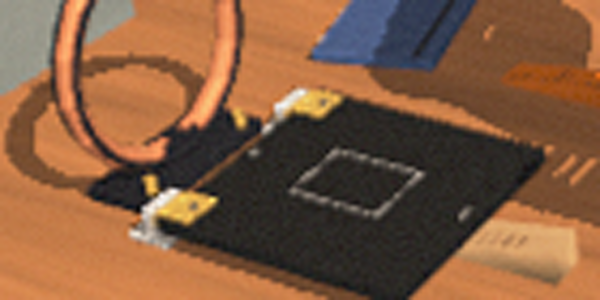

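Run:
```python
from h import *
for c in('top','scene'):
    d,R=grab(c,'wedge',test=beech)
    for L in range(40,73,4):
        p,i=fit([(d,R[0])],box(L,30,27,27-.16*L),[520,-50-L/2,-1.52]);print(c,L,p[:2].round(1),np.degrees(p[2]).round(1),round(i,3),'heel',(p[:2]-L/2*np.array([np.cos(p[2]),np.sin(p[2])])).round(1))
    if c=='scene': print([ (proj(d,np.array([q])).round(1)) for q in([518.7,-57.7,0],[518.7,-57.7,27])]);
    ys,xs=np.nonzero(R[0]);print(xs.min(),xs.max(),ys.min(),ys.max())
```

```text
top 40 [520.  -89.8] -85.1 0.611 heel [518.3 -69.8]
top 44 [519.3 -74.2] -87.4 0.641 heel [518.3 -52.2]
top 48 [519.7 -74.4] -88.4 0.699 heel [519.1 -50.4]
top 52 [520.5 -78.8] -88.4 0.755 heel [519.8 -52.8]
top 56 [520.5 -80.2] -88.3 0.808 heel [519.7 -52.2]
top 60 [519.6 -79.8] -87.2 0.859 heel [518.2 -49.8]
top 64 [519.2 -80.2] -88.2 0.897 heel [518.2 -48.2]
top 68 [519.6 -78.4] -87.3 0.878 heel [518.  -44.4]
top 72 [519.8 -81.4] -87.2 0.833 heel [518.1 -45.5]
301 327 187 198
scene 40 [519.3 -71.5] -92.3 0.646 heel [520.1 -51.5]
scene 44 [519.4 -74.7] -89.1 0.684 heel [519.  -52.7]
scene 48 [518.9 -75.8] -86.5 0.727 heel [517.4 -51.8]
scene 52 [518.9 -77.9] -84.5 0.772 heel [516.4 -52. ]
scene 56 [519.1 -79.3] -86.5 0.813 heel [517.4 -51.4]
scene 60 [520.1 -81.1] -87.8 0.852 heel [519.  -51.1]
scene 64 [520.2 -83.2] -85.8 0.891 heel [517.8 -51.3]
scene 68 [519.8 -84.1] -86.4 0.911 heel [517.7 -50.1]
scene 72 [520.1 -85.4] -85.9 0.896 heel [517.5 -49.5]
[array([[248.7, 222. ]]), array([[248. , 214.5]])]
227 253 211 224
```

View pics/a4top.png

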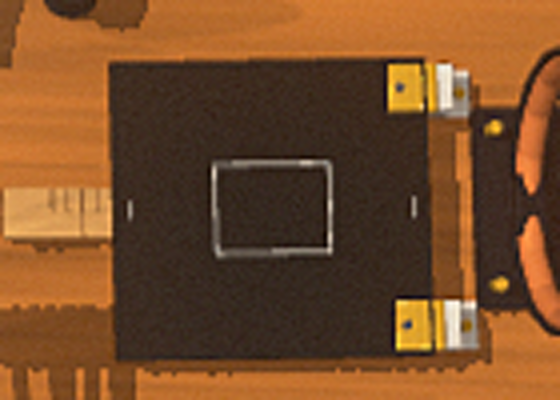

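Request:
send_rows(series="0.5 -1 0 0;0.5 -1 0 0;0.5 -1 0 0;0.5 -1 0 0;0.5 -1 0 0")

```text
time: 14.5
position: [504.9, -34.3, 152.2]
ee_rot: [-0.0, 0.69, 0.724, -0.0]
wrist_force: [1.5, -0.8, -0.1]
opening: 0.999
gripper_force: 0.0
```

Request:
send_rows(series="0.5 -1 0 0;0.01 -0.43 -0.5 0;0 0 -1 0;0 0 -1 0;0 0 -1 0")

```text
time: 15.12
position: [518.7, -75.2, 45.4]
ee_rot: [-0.001, 0.69, 0.724, -0.0]
wrist_force: [0.5, -0.1, 0.6]
opening: 0.998
gripper_force: 0.0
```

Request:
send_rows(series="0 0 -0.54 0;0 0 -0.5 0;0 0 0 0;0 0 0 0;0 0 0 0", gripper=1)

```text
time: 15.75
position: [519.9, -76.0, 16.4]
ee_rot: [0.0, 0.69, 0.724, 0.0]
wrist_force: [0.0, -1.0, -0.1]
opening: 0.457
gripper_force: 0.0
```

Request:
send_rows(series="0 0 0 0;0 0 0 0;0 0 0 0;0 0 0 0;0 0 0 0")

```text
time: 16.38
position: [519.7, -76.0, 16.2]
ee_rot: [-0.0, 0.69, 0.724, -0.0]
wrist_force: [-2.6, 0.9, 5.0]
opening: 0.338
gripper_force: 30.0
```

Request:
send_rows(series="0 -0.08 0 0;0.01 -0.08 0 0;0 -0.08 0 0;0 -0.06 0 0;0 0 0 0")

```text
time: 17.0
position: [520.0, -83.4, 16.2]
ee_rot: [-0.001, 0.69, 0.724, 0.001]
wrist_force: [-0.6, 11.8, 7.6]
opening: 0.336
gripper_force: 30.0
```

Request:
send_rows(series="0 0 0 0;0 0 0 0;0 0 0 0;0 0 0 0;0 0 0 0", gripper=0)

```text
time: 17.62
position: [520.1, -85.0, 16.0]
ee_rot: [0.0, 0.69, 0.724, -0.0]
wrist_force: [0.2, -0.2, 0.1]
opening: 0.877
gripper_force: 0.0
```

Request:
send_rows(series="0 0 0.5 0;0 0 1 0;0 0.3 1 0;-0.5 1 1 0;-0.5 1 1 0")

```text
time: 18.25
position: [489.6, -15.3, 152.9]
ee_rot: [0.0, 0.69, 0.724, 0.0]
wrist_force: [1.1, 0.5, -0.2]
opening: 1.002
gripper_force: 0.0
```

Request:
send_rows(series="-0.5 1 0 0;-0.5 1 0 0;-0.5 1 0 0;-0.5 1 0 0;-0.5 1 0 0")

```text
time: 18.88
position: [414.6, 135.0, 152.0]
ee_rot: [0.0, 0.69, 0.724, 0.0]
wrist_force: [-0.3, 0.5, 0.1]
opening: 0.999
gripper_force: 0.0
```

Run:
```python
from h import *
show()
for c in('top','scene'):
    d,R=grab(c,'wedge',test=beech)
    for L in (46,50,54,58,62):
        p,i=fit([(d,R[0])],box(L,30,27,27-.16*L),[520,-55-L/2,-1.52]);print(c,L,p[:2].round(1),np.degrees(p[2]).round(1),round(i,3),'heel',(p[:2]-L/2*np.array([np.cos(p[2]),np.sin(p[2])])).round(1))
V=PL
for c in('top','scene'):
    d=bot.snapshot(c)
    for p,i,cf,r in see(c,'plate1',PL,d=d): print(c,p[:2].round(1),np.degrees(p[2]).round(1),i,cf)
```

```text
t 18.88 tcp [414.6 135.  152. ] close 2.7 open 87.9 gf 0.0 F [-0.3  0.5  0.1] j6 -0.0
top 46 [519.4 -87.3] -83.7 0.778 heel [516.9 -64.4]
top 50 [519.7 -84.9] -87.2 0.82 heel [518.5 -59.9]
top 54 [519.1 -83.5] -83.9 0.853 heel [516.2 -56.7]
top 58 [519.3 -82.8] -84.9 0.875 heel [516.8 -53.9]
top 62 [519. -82.] -84.2 0.835 heel [515.9 -51.1]
scene 46 [520. -78.] -87.1 0.0 heel [518.8 -55. ]
scene 50 [520. -80.] -87.1 0.0 heel [518.7 -55. ]
scene 54 [520. -82.] -87.1 0.0 heel [518.6 -55. ]
scene 58 [520. -84.] -87.1 0.0 heel [518.5 -55. ]
scene 62 [520. -86.] -87.1 0.0 heel [518.4 -55. ]
top [507.3 219.1] 2.0 0.38 0.8
top [507.  407.7] -76.5 0.947 0.77
top [411.6 396.6] 12.8 0.211 0.75
top [392.2 307.6] 77.9 0.778 0.6
scene [508.6 196.7] 89.9 0.943 0.87
scene [508.7 403. ] -77.6 0.955 0.78
scene [390.2 297.9] 76.0 0.943 0.78
scene [388.2 187.3] 73.9 0.857 0.76
```

```bash
cat >> h.py <<'E'
def outline(z=30,c0=(526,-213,-1.525)):
    out=[]
    for c in('top','scene'):
        d=bot.snapshot(c);g=cv2.cvtColor(cv2.resize(d['img'],None,fx=4,fy=4,interpolation=cv2.INTER_CUBIC),cv2.COLOR_RGB2GRAY).astype(float)
        u=proj(d,place(box(96,80,0.1,.1,z),c0));m=np.zeros(g.shape,np.uint8)
        cv2.fillConvexPoly(m,cv2.convexHull(np.round((u+.5)*4-.5).astype(np.int32)),1)
        ys,xs=np.nonzero((m>0)&(g>95));w=np.float32([ray(d,((x+.5)/4-.5,(y+.5)/4-.5),z)[:2] for x,y in zip(xs,ys)])
        (x,y),wh,_=cv2.minAreaRect(w);b=cv2.boxPoints(cv2.minAreaRect(w));e=max((b[1]-b[0],b[2]-b[1]),key=np.linalg.norm)
        out.append((c,round(x,1),round(y,1),np.round(wh,1),round(np.degrees(np.arctan2(e[1],e[0]))%180-180,1)))
    return out
E
python3 - <<'E'
from h import *
for o in outline(): print(*o)
for c in('top','scene'):
    d=bot.snapshot(c)
    for s in bot.spot_point(c,'platform_mark')[:1]: print(c,ray(d,np.array(s['xy'])*[560,420]-.5,30).round(1),s['confidence'])
    if c=='scene':
        for s in bot.silhouettes('scene','wedge'): 
            if beech(d['img'][s['region']].mean(0)): print(s['bbox'],s['confidence'])
            if beech(d['img'][s['region']].mean(0)) and .38<s['bbox'][0]<.5:
                for L in (50,54,58,62):
                    p,i=fit([(d,s['region'])],box(L,30,27,27-.16*L),[520,-55-L/2,-1.52]);print(L,p[:2].round(1),np.degrees(p[2]).round(1),round(i,3))
E
```

```text
top 524.3 -212.2 [60.6 76.1] -88.2
scene 527.9 -213.5 [62.3 79.1] -87.6
top [ 529.5 -208.9   30. ] 0.9
scene [ 516.6 -210.9   30. ] 0.73
[0.4029, 0.5064, 0.4536, 0.5376] 0.67
50 [522.2 -81.6] -87.5 0.803
54 [522.2 -82.4] -87.5 0.846
58 [522.4 -84.7] -84.7 0.882
62 [522.4 -85.5] -86.5 0.906
[0.5646, 0.5555, 0.6252, 0.6076] 0.46
[0.4471, 0.555, 0.4559, 0.5895] 0.42
50 [520. -80.] -87.1 0.0
54 [520. -82.] -87.1 0.0
58 [520. -84.] -87.1 0.0
62 [520. -86.] -87.1 0.0
```

Request:
send_rows(series="0.7 0.5 -0.3 -0.2;0.7 0.5 -0.3 -0.2;0.7 0.5 -0.3 -0.14;0.7 0.5 -0.3 0;0.33 0.12 -0.3 0")

```text
time: 20.25
position: [509.5, 198.1, 105.4]
ee_rot: [-0.0, 0.707, 0.708, -0.0]
wrist_force: [-0.1, -0.9, -0.6]
opening: 0.998
gripper_force: 0.0
```

Request:
send_rows(series="0 0 -1 0;0 0 -1 0;0 0 -0.7 0;0 0 -0.33 0;0 0 0 0")

```text
time: 20.88
position: [509.0, 197.5, 15.4]
ee_rot: [0.0, 0.707, 0.707, 0.0]
wrist_force: [0.3, -0.5, -0.4]
opening: 0.995
gripper_force: 0.0
```

Request:
send_rows(series="0 0 0 0;0 0 0 0;0 0 0 0;0 0 0 0;0 0 0 0", gripper=1)

```text
time: 21.5
position: [508.9, 197.7, 15.2]
ee_rot: [-0.0, 0.707, 0.707, -0.0]
wrist_force: [-1.3, -1.1, 1.9]
opening: 0.612
gripper_force: 30.0
```

Run:
```python
from h import *
show()
d=bot.snapshot('scene');cv2.imwrite('pics/b1.png',cv2.resize(d['img'][180:280,280:440,::-1],(800,500),interpolation=cv2.INTER_CUBIC))
```

```text
t 21.5 tcp [508.9 197.7  15.2] close 0.0 open 53.8 gf 30.0 F [-1.3 -1.1  1.9] j6 0.16
```

View pics/b1.png

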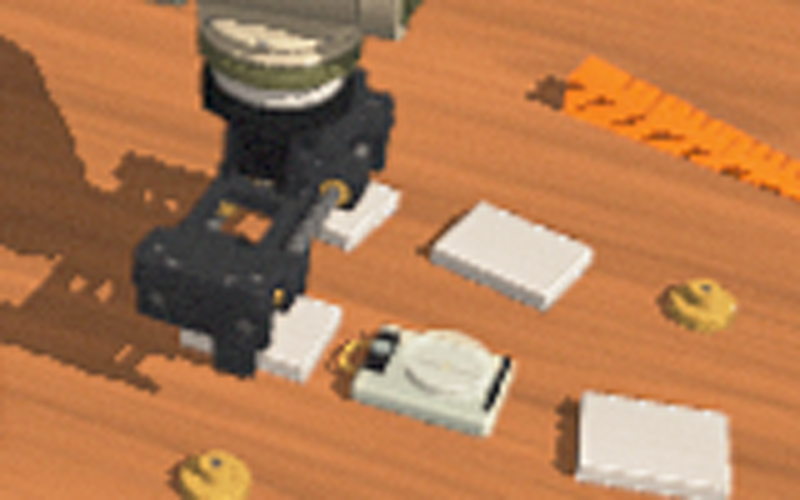

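Request:
send_rows(series="0 0 0.6 0;0 0 1 0;0 0 1 0;0 -0.5 0.4 0;0 -0.8 0 0")

```text
time: 22.18
position: [509.2, 157.8, 106.1]
ee_rot: [0.001, 0.707, 0.708, 0.001]
wrist_force: [1.3, 0.4, -0.4]
opening: 0.614
gripper_force: 30.0
```

Request:
send_rows(series="0.05 -1 0 0.05;0.05 -1 0 0.05;0.05 -1 0 0.05;0.05 -1 0 0.05;0.05 -1 0 0.05")

```text
time: 22.8
position: [516.0, 6.8, 105.0]
ee_rot: [-0.0, 0.699, 0.715, -0.0]
wrist_force: [0.0, 0.6, -1.2]
opening: 0.608
gripper_force: 30.0
```

Request:
send_rows(series="0.05 -1 0 0.05;0.05 -1 0 0.05;0.05 -1 0 0.05;0.05 -1 0 0.05;0.05 -1 0 0.05")

```text
time: 23.42
position: [523.2, -143.0, 104.9]
ee_rot: [-0.0, 0.691, 0.722, -0.0]
wrist_force: [0.3, -0.1, -1.3]
opening: 0.611
gripper_force: 30.0
```

Request:
send_rows(series="0.03 -1 0 0.02;0.04 -0.8 0 0;0 -0.4 0 0;0 -0.19 0 0;0 0 0 0")

```text
time: 24.05
position: [526.0, -212.7, 105.1]
ee_rot: [-0.0, 0.691, 0.723, 0.0]
wrist_force: [-0.2, -0.5, -1.0]
opening: 0.609
gripper_force: 30.0
```

Request:
send_rows(series="0 0 -0.6 0;0 0 -0.6 0;0 0 -0.5 0;0 0 -0.2 0;0 0 -0.08 0")

```text
time: 24.68
position: [526.1, -213.0, 45.5]
ee_rot: [-0.0, 0.691, 0.723, -0.0]
wrist_force: [1.0, -0.0, -0.9]
opening: 0.607
gripper_force: 30.0
```

Run:
```python
from h import *
show()
d=bot.snapshot('scene');cv2.imwrite('pics/b2.png',cv2.resize(d['img'][160:250,120:264,::-1],(800,500),interpolation=cv2.INTER_CUBIC))
```

```text
t 24.68 tcp [ 526.1 -213.    45.5] close 2.6 open 53.4 gf 30.0 F [ 1.  -0.  -0.9] j6 -0.64
```

View pics/b2.png

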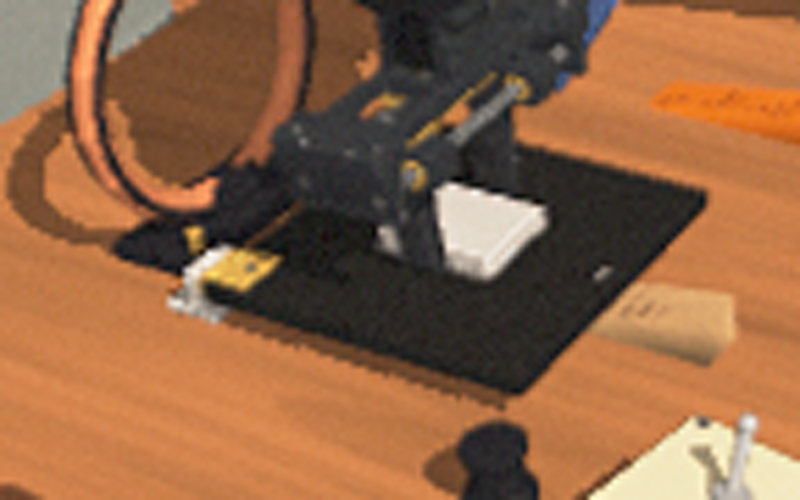

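Request:
send_rows(series="0 0 0 0;0 0 0 0;0 0 0 0;0 0 0 0;0 0 0.1 0", gripper=0)

```text
time: 25.35
position: [525.9, -213.0, 48.7]
ee_rot: [-0.0, 0.691, 0.723, -0.0]
wrist_force: [0.6, 0.2, -0.4]
opening: 0.999
gripper_force: 0.0
```

Request:
send_rows(series="0 0 0.6 0;0 0 1 0;0 0 1 0;0 0.5 1 0;-0.5 1 0.5 0")

```text
time: 25.98
position: [511.7, -168.3, 174.5]
ee_rot: [0.002, 0.691, 0.723, 0.0]
wrist_force: [-0.3, 0.5, -0.6]
opening: 1.002
gripper_force: 0.0
```

Request:
send_rows(series="-0.5 1 0 0;-0.5 1 0 0;-0.5 1 0 0;-0.5 1 0 0;-0.5 1 0 0")

```text
time: 26.6
position: [435.6, -17.2, 172.9]
ee_rot: [0.001, 0.691, 0.723, 0.0]
wrist_force: [-0.1, 0.1, -0.4]
opening: 1.001
gripper_force: 0.0
```

Request:
send_rows(series="-0.5 1 0 0;-0.3 1 0 0;0 1 0 0;0 1 0 0;0 1 0 0")

```text
time: 27.22
position: [412.1, 133.0, 173.0]
ee_rot: [0.001, 0.691, 0.723, 0.001]
wrist_force: [-0.3, -0.6, 0.2]
opening: 1.001
gripper_force: 0.0
```

```bash
cat >> h.py <<'E'
def plates(cams=('top','scene'),z=0,near=None,V=PL,name='plate1',rad=60,minc=.3):
    """fit near a given place (x,y,yaw), each camera and their mean"""
    res=[]
    for c in cams:
        for k in range(3):
            d=bot.snapshot(c);best=None
            for s in bot.silhouettes(c,name):
                if s['confidence']<minc or s['region'].sum()<30: continue
                ys,xs=np.nonzero(s['region']);q=ray(d,(xs.mean(),ys.mean()),z+6)
                if np.hypot(q[0]-near[0],q[1]-near[1])<rad:
                    p,i=fit([(d,s['region'])],V,near,z)
                    if best is None or i>best[1]: best=(p,i,s['confidence'])
            if best: break
        if best:
            p,i,cf=best;print(name,c,p[:2].round(1),np.degrees(p[2]).round(1),round(i,3),cf);res.append(p)
    return np.mean(res,0) if res else None
E
python3 - <<'E'
from h import *
show()
print(plates(z=30,near=(526,-213,-1.52)))
for n in((508.4,405,-1.34),(390,299,-1.8),(389,188,-1.8)): print(plates(near=n,rad=45))
print(plates(near=(509,293.5,-1.55),V=CO,name='compass'))
E
```

```text
t 27.23 tcp [412.1 133.  173. ] close 2.6 open 88.1 gf 0.0 F [-0.3 -0.6  0.2] j6 -0.01
plate1 top [ 526.2 -208.8] -88.3 0.976 0.62
plate1 scene [ 529.8 -210.8] -89.5 0.937 0.78
[ 528.00545295 -209.75634435   -1.55192854]
plate1 top [507.8 405.1] -76.2 0.931 0.62
plate1 scene [508.2 403.5] -79.0 0.891 0.91
[508.01557643 404.30423949  -1.35479038]
plate1 top [390.  303.6] -104.2 0.845 0.96
plate1 scene [392.6 298. ] -99.7 0.871 0.61
[391.26418452 300.76459337  -1.7787259 ]
plate1 scene [389.9 187.2] -102.5 0.953 0.7
[389.91112977 187.22563155  -1.7897286 ]
compass top [510.3 294.4] -88.3 0.913 0.63
compass scene [508.4 291.3] -86.0 0.869 0.7
[509.36865615 292.82460401  -1.52105323]
```

Request:
send_rows(series="0.3 -0.8 0 0;0.4 -1 0 0;0.4 -1 0 0;0.4 -1 0 0;0.4 -1 0 0")

```text
time: 29.05
position: [469.4, -13.1, 171.8]
ee_rot: [0.0, 0.691, 0.723, 0.0]
wrist_force: [-0.7, 0.0, -0.1]
opening: 1.0
gripper_force: 0.0
```

Request:
send_rows(series="0.4 -1 0 0;0.4 -1 0 0;0.4 -1 0 0;0.4 -1 0 0;0.3 -1 0 0")

```text
time: 29.68
position: [526.4, -163.1, 171.6]
ee_rot: [-0.0, 0.691, 0.723, 0.0]
wrist_force: [0.5, -0.8, 0.6]
opening: 1.002
gripper_force: 0.0
```

Request:
send_rows(series="0 -1 -0.4 0;0 -0.5 -0.8 0;0 -0.2 -1 0;0 -0.03 -1 0;0 0 -0.7 0")

```text
time: 30.3
position: [525.7, -213.9, 53.3]
ee_rot: [-0.001, 0.691, 0.723, -0.0]
wrist_force: [0.5, -1.0, 0.0]
opening: 1.002
gripper_force: 0.0
```

Request:
send_rows(series="0 0 -0.2 0;0 0 -0.13 0;0 0 0 0;0 0 0 0;0 0 0 0")

```text
time: 30.92
position: [526.2, -214.0, 45.2]
ee_rot: [0.0, 0.691, 0.723, 0.0]
wrist_force: [1.2, -0.2, 0.1]
opening: 1.0
gripper_force: 0.0
```

Request:
send_rows(series="0 0 0 0;0 0 0 0;0 0 0 0;0 0 0 0;0 0 0 0", gripper=1)

```text
time: 31.55
position: [526.0, -213.9, 44.8]
ee_rot: [-0.0, 0.691, 0.723, -0.0]
wrist_force: [0.3, 0.7, -0.5]
opening: 0.604
gripper_force: 30.0
```

Request:
send_rows(series="0 0 0.1 0;-0.03 -0.05 0 0;-0.03 -0.05 0 0;0 0 0 0;0 0 -0.08 0")

```text
time: 32.17
position: [524.3, -217.0, 45.4]
ee_rot: [0.0, 0.691, 0.723, 0.0]
wrist_force: [0.3, -0.2, -1.9]
opening: 0.604
gripper_force: 30.0
```

Request:
send_rows(series="0 0 0 0;0 0 0 0;0 0 0 0;0 0 0 0;0 0 0 0", gripper=0)

```text
time: 32.8
position: [524.3, -216.9, 45.4]
ee_rot: [-0.0, 0.691, 0.723, 0.0]
wrist_force: [0.6, -0.2, -0.1]
opening: 0.999
gripper_force: 0.0
```

Request:
send_rows(series="0 0 0.6 0;0 0 1 0;0 0 1 0;-0.2 0.5 1 0;-0.4 1 0.5 0")

```text
time: 33.42
position: [506.6, -172.2, 171.2]
ee_rot: [0.002, 0.691, 0.723, 0.0]
wrist_force: [0.9, -0.1, -0.4]
opening: 0.999
gripper_force: 0.0
```

Request:
send_rows(series="-0.4 1 0 0;-0.4 1 0 0;-0.4 1 0 0;-0.4 1 0 0;-0.4 1 0 0")

```text
time: 34.05
position: [445.9, -21.1, 169.6]
ee_rot: [0.001, 0.691, 0.723, 0.0]
wrist_force: [-0.4, -0.6, -0.3]
opening: 1.001
gripper_force: 0.0
```

Request:
send_rows(series="-0.4 1 0 0;-0.4 1 0 0;-0.4 1 0 0;-0.4 1 0 0;-0.4 1 0 0")

```text
time: 34.67
position: [386.0, 129.0, 169.6]
ee_rot: [0.001, 0.691, 0.723, 0.001]
wrist_force: [0.1, -0.8, -0.2]
opening: 1.001
gripper_force: 0.0
```

Run:
```python
from h import *
show()
print(plates(z=30,near=(526,-213,-1.52)))
print(plates(near=(389,188,-1.8),rad=45))
```

```text
t 34.67 tcp [386.  129.  169.6] close 2.6 open 88.1 gf 0.0 F [ 0.1 -0.8 -0.2] j6 -0.01
plate1 top [ 523.8 -211.9] -88.2 0.941 0.58
plate1 scene [ 526.7 -213.8] -86.7 0.867 0.74
[ 525.25993844 -212.86582895   -1.52669443]
plate1 scene [388.9 185.6] -100.0 0.929 0.76
[388.85979322 185.58307701  -1.74510518]
```

Request:
send_rows(series="0.1 0.5 -0.3 -0.6;0 0.5 -0.5 -0.6;0 0.5 -0.5 -0.6;0 0.4 -0.5 -0.6;0 0.14 -0.5 -0.62")

```text
time: 35.9
position: [389.3, 189.6, 98.9]
ee_rot: [-0.0, 0.78, 0.626, -0.0]
wrist_force: [0.4, -0.1, 0.5]
opening: 1.002
gripper_force: 0.0
```

Request:
send_rows(series="0 0 -0.8 0;0 0 -0.8 0;0 0 -0.8 0;0 0 -0.44 0;0 0 0 0")

```text
time: 36.52
position: [389.6, 189.2, 14.6]
ee_rot: [0.0, 0.78, 0.626, 0.0]
wrist_force: [-0.3, 0.9, 0.6]
opening: 1.001
gripper_force: 0.0
```

Request:
send_rows(series="0 0 0 0;0 0 0 0;0 0 0 0;0 0 0 0;0 0 0 0", gripper=1)

```text
time: 37.15
position: [389.4, 189.3, 14.4]
ee_rot: [0.0, 0.78, 0.626, 0.0]
wrist_force: [-1.5, 0.5, 6.3]
opening: 0.605
gripper_force: 30.6
```

Request:
send_rows(series="0 0 0.6 0;0 0 1 0;0 0 1 0;0.3 -0.5 0.4 0.2;0.4 -0.8 0 0.2")

```text
time: 37.78
position: [410.8, 150.1, 104.9]
ee_rot: [0.001, 0.768, 0.64, 0.001]
wrist_force: [-0.7, -0.1, -1.5]
opening: 0.607
gripper_force: 30.0
```

Request:
send_rows(series="0.3 -1 0 0.2;0.3 -1 0 0.2;0.3 -1 0 0.2;0.3 -1 0 0.2;0.3 -1 0 0.2")

```text
time: 38.4
position: [455.3, -0.8, 104.0]
ee_rot: [-0.0, 0.74, 0.673, -0.0]
wrist_force: [0.0, 0.3, -0.9]
opening: 0.611
gripper_force: 30.0
```

Request:
send_rows(series="0.3 -1 0 0.2;0.3 -1 0 0.2;0.3 -1 0 0.2;0.3 -1 0 0.2;0.3 -1 0 0.2")

```text
time: 39.02
position: [500.3, -150.8, 103.8]
ee_rot: [-0.0, 0.71, 0.704, -0.0]
wrist_force: [0.2, -0.3, -1.6]
opening: 0.609
gripper_force: 30.0
```

Request:
send_rows(series="0.3 -1 0 0.2;0.3 -0.7 0 0.2;0.2 -0.3 0 0.2;0 -0.1 0 0;0 0 -0.5 0")

```text
time: 39.65
position: [524.5, -212.5, 89.3]
ee_rot: [0.001, 0.691, 0.723, 0.0]
wrist_force: [0.2, 0.7, -0.9]
opening: 0.609
gripper_force: 30.0
```

Request:
send_rows(series="0 0 -0.5 0;0 0 -0.4 0;0 0 -0.1 0;0 0 0 0;0 0 0 0")

```text
time: 40.28
position: [524.5, -212.9, 59.6]
ee_rot: [0.0, 0.691, 0.723, 0.0]
wrist_force: [0.3, 0.2, -0.7]
opening: 0.608
gripper_force: 30.0
```

Run:
```python
from h import *
show()
```

```text
t 40.27 tcp [ 524.5 -212.9   59.6] close 2.5 open 53.5 gf 30.0 F [ 0.3  0.2 -0.7] j6 -0.64
```

Request:
send_rows(series="0 0 -0.05 0;0 0 -0.04 0;0 0 0 0;0 0 0 0;0 0 0 0")

```text
time: 40.9
position: [524.3, -212.8, 56.6]
ee_rot: [0.0, 0.691, 0.723, 0.0]
wrist_force: [-0.4, -0.0, -1.4]
opening: 0.61
gripper_force: 30.0
```

Request:
send_rows(series="0 0 0 0;0 0 0 0;0 0 0 0;0 0 0 0;0 0 0 0", gripper=0)

```text
time: 41.52
position: [524.3, -212.8, 56.6]
ee_rot: [0.0, 0.691, 0.723, 0.0]
wrist_force: [-0.5, 0.3, 0.0]
opening: 0.999
gripper_force: 0.0
```

Request:
send_rows(series="0 0 0.6 0;0 0 1 0;0 0 1 0;-0.2 0.5 0.6 0;-0.4 1 0 0")

```text
time: 42.15
position: [506.8, -168.2, 155.1]
ee_rot: [0.002, 0.692, 0.722, 0.0]
wrist_force: [0.7, 0.1, -0.4]
opening: 1.0
gripper_force: 0.0
```

Request:
send_rows(series="-0.4 1 0 0;-0.4 1 0 0;-0.4 1 0 0;-0.4 1 0 0;-0.4 1 0 0")

```text
time: 42.78
position: [446.0, -16.9, 153.7]
ee_rot: [0.001, 0.691, 0.723, 0.0]
wrist_force: [0.2, -0.0, -0.6]
opening: 0.999
gripper_force: 0.0
```

Request:
send_rows(series="-0.4 1 0 0;-0.4 1 0 0;-0.4 1 0 0;-0.4 1 0 0;-0.4 1 0 0")

```text
time: 43.4
position: [386.0, 133.2, 153.7]
ee_rot: [0.001, 0.691, 0.723, 0.001]
wrist_force: [-0.6, 0.1, -0.5]
opening: 0.997
gripper_force: 0.0
```

Run:
```python
from h import *
show()
print(plates(z=30,V=box(70,54,24),near=(526,-213,-1.52)))
print(plates(z=42,near=(526,-213,-1.52)))
print(plates(near=(390,299,-1.8),rad=45))
print(plates(near=(508.4,405,-1.34),rad=45))
```

```text
t 43.4 tcp [386.  133.2 153.7] close 2.5 open 87.7 gf 0.0 F [-0.6  0.1 -0.5] j6 -0.0
plate1 top [ 524.7 -213.3] -84.9 0.923 0.79
plate1 scene [ 517.2 -223.3] -63.9 0.661 0.71
[ 520.94076059 -218.32883584   -1.29819436]
plate1 top [ 525.  -212.6] -83.5 0.914 0.71
plate1 scene [ 527.6 -215.4] -88.4 0.931 0.51
[ 526.30075199 -213.97932286   -1.50015819]
plate1 top [390.7 302.2] -104.2 0.79 0.56
plate1 scene [392.  298.5] -100.9 0.952 0.56
[391.38351388 300.36743909  -1.78957712]
plate1 top [507.6 406.1] -77.1 0.935 0.88
plate1 scene [508.7 402.7] -76.9 0.938 0.81
[508.1411108  404.40749418  -1.34374063]
```

Run:
```python
from h import *
a=bot.snapshot('scene')['img'][165:235,150:250,::-1];b=bot.snapshot('top')['img'][150:230,320:420,::-1]
cv2.imwrite('pics/c1.png',np.hstack([cv2.resize(a,(400,280),interpolation=cv2.INTER_CUBIC),cv2.resize(b,(400,320),interpolation=cv2.INTER_CUBIC)[:280]]))
```

```text
(no output)
```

View pics/c1.png

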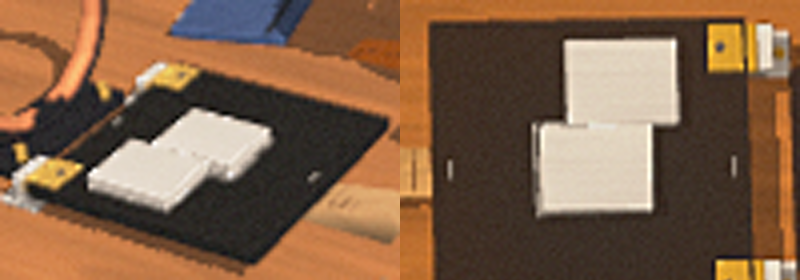

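Run:
```python
from h import *
show()
for c in('top','scene'):
    d=bot.snapshot(c)
    for s in bot.silhouettes(c,'plate1'):
        ys,xs=np.nonzero(s['region']);q=ray(d,(xs.mean(),ys.mean()),36)
        if q[1]<-100:
            for z in(30,42):
                p,i=fit([(d,s['region'])],PL,[q[0],q[1],-1.52],z);print(c,z,p[:2].round(1),np.degrees(p[2]).round(1),round(i,3),s['confidence'])
```

```text
t 44.3 tcp [386.3 132.2 152.5] close 2.5 open 88.0 gf 0.0 F [ 0.5 -0.1 -0.3] j6 -0.0
top 30 [ 523.8 -211.9] -88.2 0.925 0.97
top 42 [ 522.3 -212.1] -88.2 0.906 0.97
top 30 [ 580.3 -228.4] -88.3 0.941 0.65
top 42 [ 578.3 -225.8] -86.1 0.931 0.65
scene 30 [ 581.4 -230. ] -87.5 0.929 0.6
scene 42 [ 593.8 -216.8] -87.8 0.91 0.6
scene 30 [ 520.6 -215.5] -99.5 0.76 0.55
scene 42 [ 535.2 -203. ] -104.4 0.734 0.55
```

Request:
send_rows(series="0.308 -0.602 0 -0.904;0.308 -0.602 0 -0.904;0.308 -0.602 0 -0.904;0.308 -0.602 0 -0.904;0.308 -0.602 0 -0.904", gripper=0.1)

```text
time: 45.12
position: [432.7, 41.4, 152.5]
ee_rot: [0.0, 0.82, 0.572, 0.0]
wrist_force: [1.3, 0.5, -0.3]
opening: 0.901
gripper_force: 0.0
```

Request:
send_rows(series="0.308 -0.602 0 -0.904;0.308 -0.602 0 -0.904;0.308 -0.602 0 -0.904;0.308 -0.602 0 -0.904;0.308 -0.602 0 -0.904")

```text
time: 45.75
position: [478.9, -49.0, 152.5]
ee_rot: [-0.0, 0.916, 0.4, -0.0]
wrist_force: [0.2, 0.6, 1.1]
opening: 0.901
gripper_force: 0.0
```

Request:
send_rows(series="0.308 -0.602 0 -0.904;0.308 -0.602 0 -0.904;0.308 -0.602 0 -0.904;0.308 -0.602 0 -0.904;0.308 -0.602 0 -0.904")

```text
time: 46.38
position: [525.1, -139.2, 152.4]
ee_rot: [-0.0, 0.977, 0.213, -0.0]
wrist_force: [0.9, -0.1, 0.1]
opening: 0.899
gripper_force: 0.0
```

Request:
send_rows(series="0.308 -0.602 0 -0.904;0.308 -0.602 0 -0.904;0.308 -0.602 0 -0.904;0.308 -0.602 0 -0.904;0.308 -0.602 0 -0.904")

```text
time: 47.0
position: [571.3, -229.5, 152.3]
ee_rot: [-0.0, 1.0, 0.017, -0.0]
wrist_force: [-0.1, 0.1, 1.7]
opening: 0.905
gripper_force: 0.0
```

Request:
send_rows(series="0 0 -0.5 0;0 0 -0.7 0;0 0 -0.7 0;0 0 -0.3 0;0 0 0 0")

```text
time: 47.62
position: [570.7, -228.4, 85.9]
ee_rot: [-0.0, 1.0, 0.019, -0.001]
wrist_force: [-0.3, -0.0, 1.5]
opening: 0.9
gripper_force: 0.0
```

Run:
```python
from h import *
show()
d=bot.snapshot('scene');cv2.imwrite('pics/c2.png',cv2.resize(d['img'][145:245,130:260,::-1],(780,600),interpolation=cv2.INTER_CUBIC))
```

```text
t 47.62 tcp [ 570.7 -228.4   85.9] close 92.2 open 79.2 gf 0.0 F [-0.3 -0.   1.5] j6 0.96
```

View pics/c2.png

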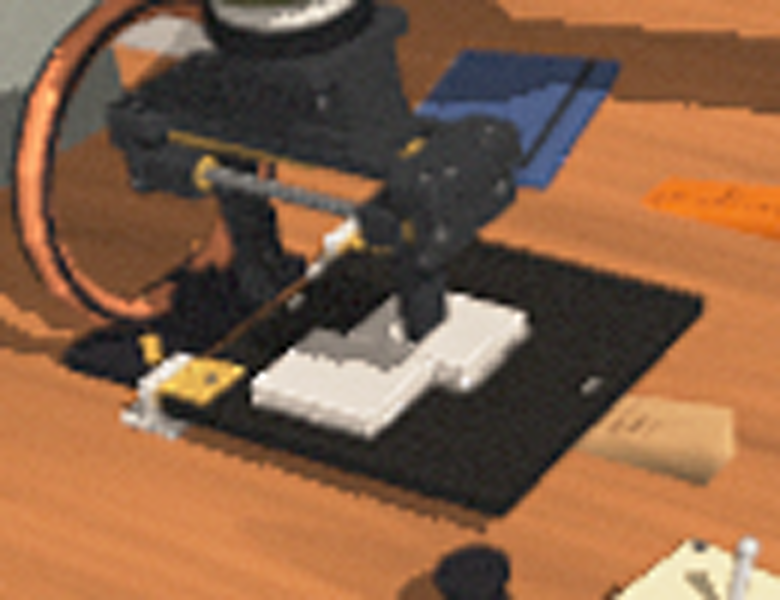

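Request:
send_rows(series="0 0 -0.5 0;0 0 -0.4 0;0 0 -0.3 0;0 0 -0.15 0;0 0 0 0")

```text
time: 48.3
position: [571.0, -228.9, 45.8]
ee_rot: [-0.0, 1.0, 0.019, -0.0]
wrist_force: [-0.3, 0.3, 0.5]
opening: 0.903
gripper_force: 0.0
```

Request:
send_rows(series="0 0 0 0;0 0 0 0;0 0 0 0;0 0 0 0;0 0 0 0", gripper=1)

```text
time: 48.92
position: [571.2, -229.1, 46.4]
ee_rot: [0.0, 1.0, 0.019, 0.0]
wrist_force: [0.2, -0.3, 2.9]
opening: 0.789
gripper_force: 30.0
```

Run:
```python
from h import *
show()
```

```text
t 48.92 tcp [ 571.2 -229.1   46.4] close 92.1 open 69.5 gf 30.0 F [ 0.2 -0.3  2.9] j6 0.96
```

Request:
send_rows(series="0 0 0.3 0;0 0 0.5 0;-0.3 0.1 0.1 0;-0.5 0.14 0 0;-0.5 0.15 0 0")

```text
time: 49.55
position: [531.0, -216.8, 73.1]
ee_rot: [-0.0, 1.0, 0.019, -0.0]
wrist_force: [-0.1, 1.0, -1.7]
opening: 0.791
gripper_force: 30.0
```

Request:
send_rows(series="-0.4 0.15 0 0;-0.15 0 0 0;0 0 -0.3 0;0 0 -0.17 0;0 0 0 0")

```text
time: 50.18
position: [515.7, -212.8, 58.4]
ee_rot: [-0.0, 1.0, 0.019, -0.0]
wrist_force: [0.8, -0.4, -1.4]
opening: 0.789
gripper_force: 30.0
```

Run:
```python
from h import *
show()
```

```text
t 50.17 tcp [ 515.7 -212.8   58.4] close 92.1 open 69.4 gf 30.0 F [ 0.8 -0.4 -1.4] j6 0.93
```

Request:
send_rows(series="0 0 0 0;0 0 0 0;0 0 0 0;0 0 0 0;0 0 0.1 0", gripper=0.1)

```text
time: 50.8
position: [515.5, -212.7, 61.9]
ee_rot: [-0.0, 1.0, 0.019, -0.0]
wrist_force: [0.2, -0.4, 0.0]
opening: 0.902
gripper_force: 0.0
```

Request:
send_rows(series="0 0 0.6 0;0 0 0.8 0;0 0.3 1 0.5;-0.2 0.6 0.6 0.9;-0.3 1 0 0.9")

```text
time: 51.42
position: [501.0, -155.9, 153.5]
ee_rot: [0.001, 0.993, 0.12, 0.001]
wrist_force: [0.3, 0.4, -0.1]
opening: 0.901
gripper_force: 0.0
```

Request:
send_rows(series="-0.3 1 0 0.9;-0.3 1 0 0.9;-0.3 1 0 0.9;-0.3 1 0 0.9;-0.3 1 0 0.9")

```text
time: 52.05
position: [455.2, -4.8, 152.2]
ee_rot: [0.0, 0.95, 0.311, 0.0]
wrist_force: [0.2, -0.6, -0.4]
opening: 0.901
gripper_force: 0.0
```

Request:
send_rows(series="-0.3 1 0 0.9;-0.3 1 0 0.9;-0.3 1 0 0.9;-0.3 1 0 0.9;-0.3 1 0 0.9")

```text
time: 52.68
position: [410.3, 145.2, 152.3]
ee_rot: [0.0, 0.871, 0.491, 0.0]
wrist_force: [-0.0, -0.9, 0.5]
opening: 0.901
gripper_force: 0.0
```

Run:
```python
from h import *
show()
for c in('top','scene'):
    d=bot.snapshot(c)
    for s in bot.silhouettes(c,'plate1'):
        ys,xs=np.nonzero(s['region']);q=ray(d,(xs.mean(),ys.mean()),36)
        if q[1]<-100:
            for V,z in((PL,42),(box(70,54,24),30)):
                p,i=fit([(d,s['region'])],V,[525,-212,-1.52],z);print(c,z,p[:2].round(1),np.degrees(p[2]).round(1),round(i,3),s['confidence'])
print(plates(near=(390,299,-1.8),rad=45))
a=bot.snapshot('scene')['img'][165:235,150:250,::-1];b=bot.snapshot('top')['img'][150:230,320:420,::-1]
cv2.imwrite('pics/c3.png',np.hstack([cv2.resize(a,(400,280),interpolation=cv2.INTER_CUBIC),cv2.resize(b,(400,320),interpolation=cv2.INTER_CUBIC)[:280]]))
```

```text
t 52.67 tcp [410.3 145.2 152.3] close 148.8 open 79.3 gf 0.0 F [-0.  -0.9  0.5] j6 0.61
top 42 [ 523.  -209.9] -87.8 0.942 0.67
top 30 [ 523.5 -210.7] -87.1 0.942 0.67
scene 42 [ 536.6 -205.5] -89.4 0.04 0.65
scene 30 [ 533.2 -213.5] -116.0 0.033 0.65
scene 42 [ 525.5 -213.2] -88.2 0.88 0.52
scene 30 [ 517.7 -220.9] -69.0 0.694 0.52
plate1 top [390.3 301. ] -103.7 0.609 0.61
plate1 scene [391.9 298.7] -102.2 0.93 0.96
[391.1168554  299.86663368  -1.79622833]
```

Request:
send_rows(series="-0.04 0.345 -0.15 -0.953;-0.04 0.345 -0.15 -0.953;-0.04 0.345 -0.15 -0.953;-0.04 0.345 -0.15 -0.953;-0.04 0.345 -0.15 -0.953", gripper=0)

```text
time: 53.8
position: [404.7, 196.0, 129.2]
ee_rot: [0.0, 0.955, 0.297, -0.0]
wrist_force: [-0.5, 0.3, 0.1]
opening: 1.0
gripper_force: 0.0
```

Request:
send_rows(series="-0.04 0.345 -0.15 -0.953;-0.04 0.345 -0.15 -0.953;-0.04 0.345 -0.15 -0.953;-0.04 0.345 -0.15 -0.953;-0.04 0.345 -0.15 -0.953")

```text
time: 54.42
position: [398.7, 247.8, 106.8]
ee_rot: [0.0, 0.996, 0.094, -0.0]
wrist_force: [0.7, -0.6, 0.2]
opening: 1.003
gripper_force: 0.0
```

Request:
send_rows(series="-0.04 0.345 -0.15 -0.953;-0.04 0.345 -0.15 -0.953;-0.04 0.345 -0.15 -0.953;-0.04 0.345 -0.15 -0.953;-0.04 0.345 -0.15 -0.953")

```text
time: 55.05
position: [392.8, 299.5, 84.2]
ee_rot: [0.0, 0.994, -0.114, -0.0]
wrist_force: [-0.2, 0.2, -0.0]
opening: 0.998
gripper_force: 0.0
```

Request:
send_rows(series="0 0 -0.8 0;0 0 -0.8 0;0 0 -0.5 0;0 0 -0.2 0;0 0 0 0")

```text
time: 55.68
position: [392.8, 299.5, 15.6]
ee_rot: [-0.0, 0.994, -0.112, 0.0]
wrist_force: [0.6, -0.3, 0.8]
opening: 0.997
gripper_force: 0.0
```

Request:
send_rows(series="0 0 0 0;0 0 0 0;0 0 0 0;0 0 0 0;0 0 0 0", gripper=1)

```text
time: 56.3
position: [392.8, 299.5, 15.9]
ee_rot: [-0.0, 0.994, -0.112, 0.0]
wrist_force: [-1.9, -1.6, 6.3]
opening: 0.789
gripper_force: 30.0
```

Run:
```python
from h import *
show()
```

```text
t 56.3 tcp [392.8 299.5  15.9] close 77.2 open 69.4 gf 30.0 F [-1.9 -1.6  6.3] j6 2.21
```

Request:
send_rows(series="0 0 0.6 0;0 0 1 0;0 0 1 0;0.1 -0.5 0.4 0;0.25 -0.8 0 0.2")

```text
time: 56.92
position: [403.1, 259.7, 105.6]
ee_rot: [-0.0, 0.995, -0.102, 0.0]
wrist_force: [0.4, -0.1, -2.1]
opening: 0.793
gripper_force: 30.0
```

Request:
send_rows(series="0.25 -1 0 0.17;0.25 -1 0 0.17;0.25 -1 0 0.17;0.25 -1 0 0.17;0.25 -1 0 0.17")

```text
time: 57.55
position: [440.2, 108.7, 104.7]
ee_rot: [0.0, 0.998, -0.066, -0.001]
wrist_force: [-0.3, 0.3, -1.2]
opening: 0.791
gripper_force: 30.0
```

Request:
send_rows(series="0.25 -1 0 0.17;0.25 -1 0 0.17;0.25 -1 0 0.17;0.25 -1 0 0.17;0.25 -1 0 0.17")

```text
time: 58.18
position: [477.4, -41.2, 104.6]
ee_rot: [-0.0, 1.0, -0.029, -0.001]
wrist_force: [0.5, -0.1, -0.7]
opening: 0.793
gripper_force: 30.0
```

Request:
send_rows(series="0.25 -1 0 0.17;0.25 -1 0 0.17;0.25 -1 0 0.17;0.25 -1 0 0.17;0.25 -1 0 0.17")

```text
time: 58.8
position: [514.7, -191.1, 104.4]
ee_rot: [-0.0, 1.0, 0.008, -0.001]
wrist_force: [0.3, -0.6, -2.4]
opening: 0.793
gripper_force: 30.0
```

Request:
send_rows(series="0.25 -0.5 0 0.23;0.1 -0.25 -0.2 0;0 -0.04 -0.4 0;0 0 -0.3 0;0 0 -0.2 0")

```text
time: 59.42
position: [525.7, -212.6, 71.5]
ee_rot: [-0.0, 1.0, 0.018, -0.001]
wrist_force: [0.2, 0.1, -0.9]
opening: 0.789
gripper_force: 30.0
```

Run:
```python
from h import *
show()
```

```text
t 59.42 tcp [ 525.7 -212.6   71.5] close 92.1 open 69.4 gf 30.0 F [ 0.2  0.1 -0.9] j6 0.94
```

Request:
send_rows(series="0.02 -0.02 -0.02 0;0 0 -0.02 0;0 0 0 0;0 0 0 0;0 0 0 0")

```text
time: 60.05
position: [526.7, -213.8, 71.3]
ee_rot: [0.0, 1.0, 0.018, 0.0]
wrist_force: [0.5, -0.4, -1.7]
opening: 0.789
gripper_force: 30.0
```

Request:
send_rows(series="0 0 0 0;0 0 0 0;0 0 0 0;0 0 0 0;0 0 0.1 0", gripper=0.1)

```text
time: 60.68
position: [526.6, -213.7, 74.2]
ee_rot: [-0.0, 1.0, 0.018, -0.0]
wrist_force: [0.1, -0.5, 0.1]
opening: 0.899
gripper_force: 0.0
```

Request:
send_rows(series="0 0 0.6 0;0 0 0.8 0;0 0.3 1 0;-0.1 0.6 0.6 0;-0.2 1 0 0")

```text
time: 61.3
position: [518.1, -156.9, 165.8]
ee_rot: [0.001, 1.0, 0.018, 0.001]
wrist_force: [-0.0, 0.9, -0.6]
opening: 0.899
gripper_force: 0.0
```

Request:
send_rows(series="-0.2 1 0 0;-0.2 1 0 0;-0.2 1 0 0;-0.2 1 0 0;-0.2 1 0 0")

```text
time: 61.92
position: [487.4, -5.9, 164.5]
ee_rot: [0.0, 1.0, 0.018, 0.0]
wrist_force: [0.8, 0.2, -0.3]
opening: 0.902
gripper_force: 0.0
```

Request:
send_rows(series="-0.2 1 0 0;-0.2 1 0 0;-0.2 1 0 0;-0.2 1 0 0;-0.2 1 0 0")

```text
time: 62.55
position: [457.4, 144.2, 164.5]
ee_rot: [-0.0, 1.0, 0.018, 0.0]
wrist_force: [-0.5, -0.5, -0.0]
opening: 0.898
gripper_force: 0.0
```

Run:
```python
from h import *
show()
for c in('top','scene'):
    d=bot.snapshot(c)
    for s in bot.silhouettes(c,'plate1'):
        ys,xs=np.nonzero(s['region']);q=ray(d,(xs.mean(),ys.mean()),36)
        if q[1]<-100:
            for V,z in((PL,54),(PL,42),(box(70,54,36),30)):
                p,i=fit([(d,s['region'])],V,[525,-212,-1.52],z);print(c,z,p[:2].round(1),np.degrees(p[2]).round(1),round(i,3),s['confidence'])
print(plates(near=(508.4,405,-1.34),rad=45))
a=bot.snapshot('scene')['img'][165:235,150:250,::-1];b=bot.snapshot('top')['img'][150:230,320:420,::-1]
cv2.imwrite('pics/c4.png',np.hstack([cv2.resize(a,(400,280),interpolation=cv2.INTER_CUBIC),cv2.resize(b,(400,320),interpolation=cv2.INTER_CUBIC)[:280]]))
```

```text
t 62.55 tcp [457.4 144.2 164.5] close 92.1 open 79.0 gf 0.0 F [-0.5 -0.5 -0. ] j6 1.6
top 54 [ 524.1 -211. ] -85.8 0.949 0.94
top 42 [ 525.3 -213.5] -86.9 0.953 0.94
top 30 [ 524.5 -211.8] -85.1 0.9 0.94
top 54 [ 514.9 -206.7] -97.3 0.117 0.51
top 42 [ 515.9 -208.8] -97.6 0.118 0.51
top 30 [ 507.6 -210.5] -73.3 0.114 0.51
scene 54 [ 527.  -212.9] -88.3 0.93 0.54
scene 42 [ 512.7 -226. ] -87.9 0.948 0.54
scene 30 [ 507.5 -229.2] -69.0 0.605 0.54
plate1 top [508.1 406. ] -78.5 0.917 0.96
plate1 scene [509.6 403.5] -76.9 0.86 0.85
[508.82326861 404.74334797  -1.35568571]
```

View pics/c4.png

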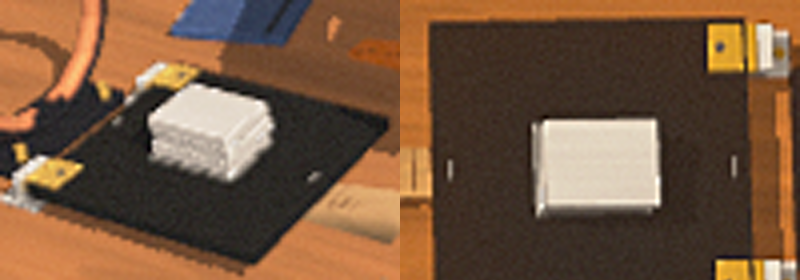

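Request:
send_rows(series="0.17 0.87 -0.2 0.21;0.17 0.87 -0.2 0.21;0.17 0.87 -0.2 0.21;0.17 0.87 -0.2 0.21;0.17 0.87 -0.2 0.21")

```text
time: 63.68
position: [483.5, 274.2, 134.0]
ee_rot: [0.0, 0.998, 0.064, -0.0]
wrist_force: [1.0, -0.1, 0.7]
opening: 0.901
gripper_force: 0.0
```

Request:
send_rows(series="0.17 0.87 -0.2 0.21;0.17 0.87 -0.2 0.21;0.17 0.87 -0.2 0.21;0.17 0.87 -0.2 0.21;0.17 0.87 -0.2 0.21")

```text
time: 64.3
position: [509.1, 404.6, 103.9]
ee_rot: [0.0, 0.994, 0.109, -0.0]
wrist_force: [-0.6, 0.8, 0.7]
opening: 0.899
gripper_force: 0.0
```

Request:
send_rows(series="0 0 -0.9 0;0 0 -0.9 0;0 0 -0.8 0;0 0 -0.36 0;0 0 0 0")

```text
time: 64.92
position: [509.1, 404.1, 15.7]
ee_rot: [-0.0, 0.994, 0.109, 0.0]
wrist_force: [-0.3, 0.6, -0.1]
opening: 0.897
gripper_force: 0.0
```

Request:
send_rows(series="0 0 0 0;0 0 0 0;0 0 0 0;0 0 0 0;0 0 0 0", gripper=1)

```text
time: 65.55
position: [509.0, 404.2, 15.9]
ee_rot: [-0.0, 0.994, 0.109, 0.0]
wrist_force: [1.0, -3.2, 5.9]
opening: 0.79
gripper_force: 30.0
```

Request:
send_rows(series="0 0 0.6 0;0 0 1 0;0 0 1 0;0 -0.5 0.5 0;0 -0.8 0.5 0")

```text
time: 66.18
position: [508.1, 364.3, 123.7]
ee_rot: [0.0, 0.994, 0.11, -0.0]
wrist_force: [0.2, -0.2, -1.8]
opening: 0.789
gripper_force: 30.0
```

Run:
```python
from h import *
show()
```

```text
t 66.17 tcp [508.1 364.3 123.7] close 102.6 open 69.4 gf 30.0 F [ 0.2 -0.2 -1.8] j6 1.79
```

Request:
send_rows(series="0.03 -1 0 -0.12;0.03 -1 0 -0.12;0.03 -1 0 -0.12;0.03 -1 0 -0.12;0.03 -1 0 -0.12")

```text
time: 66.8
position: [512.4, 213.5, 123.2]
ee_rot: [0.0, 0.997, 0.083, -0.001]
wrist_force: [0.3, 0.7, -1.9]
opening: 0.788
gripper_force: 30.0
```

Request:
send_rows(series="0.03 -1 0 -0.12;0.03 -1 0 -0.12;0.03 -1 0 -0.12;0.03 -1 0 -0.12;0.03 -1 0 -0.12")

```text
time: 67.42
position: [516.8, 63.7, 123.2]
ee_rot: [-0.0, 0.998, 0.057, -0.001]
wrist_force: [1.1, -0.4, -0.8]
opening: 0.793
gripper_force: 30.0
```

Request:
send_rows(series="0.03 -1 0 -0.12;0.03 -1 0 -0.12;0.03 -1 0 -0.12;0.03 -1 0 -0.12;0.03 -1 0 -0.12")

```text
time: 68.05
position: [521.1, -86.0, 123.2]
ee_rot: [-0.0, 1.0, 0.031, -0.001]
wrist_force: [0.3, 0.6, -1.0]
opening: 0.789
gripper_force: 30.0
```

Request:
send_rows(series="0.06 -1 0 -0.15;0.06 -1 0 -0.15;0 -1 0 0;0 -0.7 0 0;0 -0.4 0 0")

```text
time: 68.68
position: [525.3, -208.7, 123.3]
ee_rot: [-0.0, 1.0, 0.018, -0.0]
wrist_force: [0.5, 0.2, -0.8]
opening: 0.788
gripper_force: 30.0
```

Request:
send_rows(series="0 -0.17 -0.4 0;0 0 -0.4 0;0 0 -0.3 0;0 0 -0.2 0;0 0 0 0")

```text
time: 69.3
position: [525.7, -212.6, 84.0]
ee_rot: [-0.0, 1.0, 0.018, -0.0]
wrist_force: [-0.9, 0.2, -1.0]
opening: 0.788
gripper_force: 30.0
```

Run:
```python
from h import *
show()
```

```text
t 69.3 tcp [ 525.7 -212.6   84. ] close 92.1 open 69.3 gf 30.0 F [-0.9  0.2 -1. ] j6 0.94
```

Request:
send_rows(series="0 -0.03 -0.03 0;0 0 -0.02 0;0 0 0 0;0 0 0 0;0 0 0 0")

```text
time: 69.92
position: [525.8, -213.8, 83.0]
ee_rot: [0.0, 1.0, 0.018, 0.0]
wrist_force: [0.5, 0.1, -1.1]
opening: 0.791
gripper_force: 30.0
```

Request:
send_rows(series="0 0 0 0;0 0 0 0;0 0 0 0;0 0 0 0;0 0 0.1 0", gripper=0.1)

```text
time: 70.55
position: [525.7, -213.7, 85.9]
ee_rot: [-0.0, 1.0, 0.018, -0.0]
wrist_force: [-0.3, 0.5, -0.1]
opening: 0.901
gripper_force: 0.0
```

Request:
send_rows(series="0 0 0.6 0;0 0 0.8 0;0 0.3 1 0.4;-0.1 0.6 0.6 0.8;-0.2 1 0 0.8")

```text
time: 71.18
position: [517.2, -156.9, 177.5]
ee_rot: [0.001, 0.994, 0.106, 0.001]
wrist_force: [-0.3, 0.6, -0.8]
opening: 0.902
gripper_force: 0.0
```

Request:
send_rows(series="-0.2 1 0 0.8;-0.2 1 0 0.8;-0.2 1 0 0.8;-0.2 1 0 0.8;-0.2 1 0 0.8")

```text
time: 71.8
position: [486.5, -5.9, 176.2]
ee_rot: [0.0, 0.961, 0.277, 0.0]
wrist_force: [0.0, -0.0, -0.9]
opening: 0.899
gripper_force: 0.0
```

Request:
send_rows(series="-0.2 1 0 0.8;-0.2 1 0 0.8;-0.2 1 0 0.8;-0.2 1 0 0.8;-0.2 1 0 0.8")

```text
time: 72.42
position: [456.5, 144.2, 176.2]
ee_rot: [0.0, 0.898, 0.44, 0.0]
wrist_force: [0.1, -0.3, -0.2]
opening: 0.897
gripper_force: 0.0
```

Run:
```python
from h import *
show()
for c in('top','scene'):
    d=bot.snapshot(c)
    for s in bot.silhouettes(c,'plate1'):
        ys,xs=np.nonzero(s['region']);q=ray(d,(xs.mean(),ys.mean()),36)
        if q[1]<-100:
            for V,z in((PL,66),(box(70,54,48),30)):
                p,i=fit([(d,s['region'])],V,[525,-212,-1.52],z);print(c,z,p[:2].round(1),np.degrees(p[2]).round(1),round(i,3),s['confidence'])
print(plates(near=(509.4,293,-1.53),V=CO,name='compass'))
```

```text
t 72.42 tcp [456.5 144.2 176.2] close 142.2 open 78.9 gf 0.0 F [ 0.1 -0.3 -0.2] j6 0.72
top 66 [ 523.7 -210.2] -88.2 0.96 0.87
top 30 [ 525.5 -212. ] -89.0 0.891 0.87
scene 66 [ 525. -212.] -87.1 0.0 0.56
scene 30 [ 514.5 -223.9] -86.5 0.198 0.56
compass top [511.1 294.4] -88.2 0.498 0.82
compass scene [508.7 291.9] -85.3 0.894 0.73
[509.9002689  293.16249226  -1.51404292]
```

Request:
send_rows(series="0.177 0.5 -0.25 0.8;0.177 0.5 -0.25 0.8;0.177 0.5 -0.25 0.8;0.177 0.5 -0.25 0.8;0.177 0.5 -0.25 0.8")

```text
time: 73.45
position: [483.8, 218.0, 138.1]
ee_rot: [0.0, 0.808, 0.589, -0.0]
wrist_force: [0.0, 0.2, -0.3]
opening: 0.9
gripper_force: 0.0
```

Request:
send_rows(series="0.177 0.5 -0.25 0.8;0.177 0.5 -0.25 0.8;0.177 0.5 -0.25 0.8;0.177 0.5 -0.25 0.8;0.177 0.5 -0.25 0.8")

```text
time: 74.08
position: [510.4, 293.0, 100.6]
ee_rot: [-0.0, 0.694, 0.72, -0.0]
wrist_force: [0.7, -0.4, -0.4]
opening: 0.901
gripper_force: 0.0
```

Request:
send_rows(series="0 0 -0.9 0;0 0 -0.9 0;0 0 -0.7 0;0 0 -0.34 0;0 0 0 0")

```text
time: 74.7
position: [510.2, 292.9, 15.8]
ee_rot: [0.0, 0.695, 0.719, 0.0]
wrist_force: [0.7, -0.3, 0.1]
opening: 0.902
gripper_force: 0.0
```

Request:
send_rows(series="0 0 0 0;0 0 0 0;0 0 0 0;0 0 0 0;0 0 0 0", gripper=1)

```text
time: 75.32
position: [510.0, 293.2, 16.0]
ee_rot: [0.0, 0.694, 0.72, 0.0]
wrist_force: [-0.7, -1.1, 2.4]
opening: 0.606
gripper_force: 30.0
```

Request:
send_rows(series="0 0 0.6 0;0 0 1 0;0 0 1 0;0 -0.3 0.7 0;0 -0.6 0.5 0")

```text
time: 75.95
position: [509.8, 265.5, 130.9]
ee_rot: [0.0, 0.694, 0.72, 0.0]
wrist_force: [0.7, 0.3, -2.3]
opening: 0.609
gripper_force: 30.0
```

Run:
```python
from h import *
show()
```

```text
t 75.95 tcp [509.8 265.5 130.9] close 2.1 open 53.6 gf 30.0 F [ 0.7  0.3 -2.3] j6 0.24
```

Request:
send_rows(series="0.03 -1 0 0;0.03 -1 0 0;0.03 -1 0 0;0.03 -1 0 0;0.03 -1 0 0")

```text
time: 76.58
position: [513.8, 114.1, 129.6]
ee_rot: [-0.0, 0.695, 0.719, -0.0]
wrist_force: [0.7, 0.0, -1.6]
opening: 0.611
gripper_force: 30.0
```

Request:
send_rows(series="0.03 -1 0 0;0.03 -1 0 0;0.03 -1 0 0;0.03 -1 0 0;0.03 -1 0 0")

```text
time: 77.2
position: [518.0, -35.6, 129.6]
ee_rot: [-0.0, 0.695, 0.719, -0.0]
wrist_force: [-0.3, 0.1, -1.6]
opening: 0.609
gripper_force: 30.0
```

Request:
send_rows(series="0.03 -1 0 0.02;0.03 -1 0 0;0.03 -1 0 0;0.03 -1 0 0;0.03 -1 0 0")

```text
time: 77.82
position: [522.2, -185.5, 129.5]
ee_rot: [-0.001, 0.694, 0.72, -0.0]
wrist_force: [0.0, 0.5, -1.5]
opening: 0.61
gripper_force: 30.0
```

Request:
send_rows(series="0.04 -0.6 0 0;0 -0.3 0 0;0 -0.1 -0.4 0;0 0 -0.4 0;0 0 -0.3 0")

```text
time: 78.45
position: [524.3, -213.0, 95.4]
ee_rot: [-0.001, 0.693, 0.721, -0.0]
wrist_force: [0.9, 1.1, -1.7]
opening: 0.608
gripper_force: 30.0
```

Run:
```python
from h import *
show()
```

```text
t 78.45 tcp [ 524.3 -213.    95.4] close 2.2 open 53.5 gf 30.0 F [ 0.9  1.1 -1.7] j6 -0.63
```

Request:
send_rows(series="0 -0.02 -0.01 0;0 0 0 0;0 0 0 0;0 0 0 0;0 0 0 0")

```text
time: 79.08
position: [524.6, -214.4, 96.5]
ee_rot: [0.0, 0.694, 0.72, 0.0]
wrist_force: [-0.5, -0.2, -1.2]
opening: 0.61
gripper_force: 30.0
```

Request:
send_rows(series="0 0 0 0;0 0 0 0;0 0 0 0;0 0 0 0;0 0 0.1 0", gripper=0.1)

```text
time: 79.7
position: [524.5, -214.3, 99.4]
ee_rot: [-0.0, 0.694, 0.72, -0.0]
wrist_force: [0.8, 0.9, 0.0]
opening: 0.899
gripper_force: 0.0
```

Request:
send_rows(series="0 0 0.6 0;0 0 0.8 0;0 0.3 1 0;0 0.6 0.6 0;0 1 0 0")

```text
time: 80.32
position: [524.9, -156.7, 190.7]
ee_rot: [0.001, 0.694, 0.72, 0.0]
wrist_force: [-0.2, 0.1, -0.2]
opening: 0.903
gripper_force: 0.0
```

Request:
send_rows(series="0 1 0 0;0 1 0 0;0 1 0 0;0 1 0 0;0 1 0 0")

```text
time: 80.95
position: [524.1, -5.6, 189.3]
ee_rot: [-0.0, 0.694, 0.72, -0.0]
wrist_force: [-1.7, 0.0, -0.0]
opening: 0.9
gripper_force: 0.0
```

Run:
```python
from h import *
show()
print(plates(z=78,near=(525,-212,-1.53),V=CO,name='compass'))
for c in('top','scene'):
    d=bot.snapshot(c)
    for s in bot.silhouettes(c,'platform')[:1]:
        print(c,s['confidence'])
    for s in bot.spot_point(c,'toggle_tip')[:2]: print('toggle',c,ray(d,np.array(s['xy'])*[560,420]-.5,96).round(1),round(s['confidence'],2))
for c in('top','scene'): print(plates(cams=(c,),near=(697,50,-.155),V=TB,name='test_box'))
a=bot.snapshot('scene')['img'][145:255,150:290,::-1];b=bot.snapshot('top')['img'][80:240,230:430,::-1]
cv2.imwrite('pics/d1.png',np.hstack([cv2.resize(a,(400,314),interpolation=cv2.INTER_CUBIC),cv2.resize(b,(400,320),interpolation=cv2.INTER_CUBIC)[:314]]))
```

```text
t 80.95 tcp [524.1  -5.6 189.3] close 2.2 open 79.2 gf 0.0 F [-1.7  0.  -0. ] j6 -0.27
compass top [ 523.7 -212.6] -85.3 0.929 0.72
compass scene [ 523.9 -216.7] -90.3 0.878 0.8
[ 523.81543383 -214.66339377   -1.53192287]
top 0.77
scene 0.64
toggle scene [666.4  52.1  96. ] 0.38
test_box top [701.1  53.2] -9.5 0.818 0.69
[ 7.01108734e+02  5.32317181e+01 -1.66017847e-01]
test_box scene [696.9  47.8] -8.4 0.895 0.57
[ 6.96911238e+02  4.77576819e+01 -1.45862016e-01]
```

View pics/d1.png

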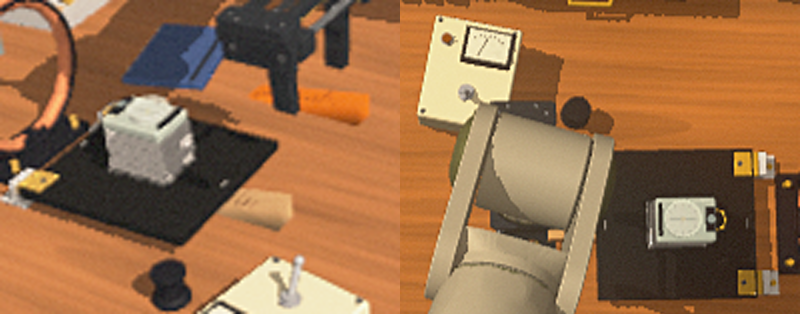

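Request:
send_rows(series="0.163 0.113 0 0.788;0.163 0.113 0 0.788;0.163 0.113 0 0.788;0.163 0.113 0 0.788;0.163 0.113 0 0.788", gripper=1)

```text
time: 82.38
position: [549.2, 9.6, 189.4]
ee_rot: [-0.0, 0.559, 0.829, -0.0]
wrist_force: [-0.2, 0.1, -0.8]
opening: 0.356
gripper_force: 0.0
```

Request:
send_rows(series="0.163 0.113 0 0.788;0.163 0.113 0 0.788;0.163 0.113 0 0.788;0.163 0.113 0 0.788;0.163 0.113 0 0.788")

```text
time: 83.0
position: [573.6, 26.6, 189.4]
ee_rot: [-0.0, 0.409, 0.912, -0.0]
wrist_force: [-0.1, -1.1, 0.1]
opening: 0.007
gripper_force: 0.0
```

Request:
send_rows(series="0.163 0.113 0 0.788;0.163 0.113 0 0.788;0.163 0.113 0 0.788;0.163 0.113 0 0.788;0.163 0.113 0 0.788")

```text
time: 83.62
position: [598.1, 43.5, 189.4]
ee_rot: [-0.0, 0.247, 0.969, -0.0]
wrist_force: [-0.2, -0.6, -0.1]
opening: 0.005
gripper_force: 0.0
```

Request:
send_rows(series="0.163 0.113 0 0.788;0.163 0.113 0 0.788;0.163 0.113 0 0.788;0.163 0.113 0 0.788;0.163 0.113 0 0.788")

```text
time: 84.25
position: [622.5, 60.5, 189.3]
ee_rot: [-0.0, 0.078, 0.997, -0.0]
wrist_force: [0.3, -0.1, -1.3]
opening: 0.003
gripper_force: 0.0
```

Request:
send_rows(series="0 0 -0.8 0;0 0 -0.9 0;0 0 -0.8 0;0 0 -0.4 0;0 0 -0.2 0")

```text
time: 84.88
position: [622.4, 60.4, 96.2]
ee_rot: [-0.0, 0.079, 0.997, -0.0]
wrist_force: [0.0, -0.9, -0.1]
opening: 0.004
gripper_force: 0.0
```

Run:
```python
from h import *
show()
for k in range(2):
    d=bot.snapshot('scene')
    for s in bot.spot_point('scene','toggle_tip')[:2]: print('toggle',ray(d,np.array(s['xy'])*[560,420]-.5,96).round(1),round(s['confidence'],2))
print(plates(cams=('scene',),near=(697,50,-.155),V=TB,name='test_box'))
```

```text
t 84.88 tcp [622.4  60.4  96.2] close 81.0 open 0.3 gf 0.0 F [ 0.  -0.9 -0.1] j6 -1.5
toggle [666.6  58.5  96. ] 0.6
toggle [669.9  54.3  96. ] 0.46
test_box scene [698.3  48.3] -6.4 0.911 0.95
[ 6.98293097e+02  4.82582791e+01 -1.12261491e-01]
```

Request:
send_rows(series="0.2 -0.03 0 0;0.2 -0.03 0 0;0.2 -0.03 0 0;0.2 -0.03 0 0;0.1 -0.02 0 0")

```text
time: 85.8
position: [649.4, 56.2, 96.3]
ee_rot: [-0.0, 0.079, 0.997, 0.0]
wrist_force: [-5.0, 0.2, 4.2]
opening: 0.005
gripper_force: 2.3
```

Request:
send_rows(series="0.1 -0.02 0 0;0.1 -0.02 0 0;0.1 -0.02 0 0;0.1 -0.02 0 0;0 0 0 0")

```text
time: 86.42
position: [661.6, 53.7, 96.2]
ee_rot: [0.0, 0.079, 0.997, -0.0]
wrist_force: [-0.0, 0.8, 0.9]
opening: 0.003
gripper_force: 0.1
```

Run:
```python
from h import *
show()
for k in range(2):
    d=bot.snapshot('scene')
    for s in bot.spot_point('scene','toggle_tip')[:2]: print('toggle',ray(d,np.array(s['xy'])*[560,420]-.5,96).round(1),round(s['confidence'],2))
```

```text
t 86.42 tcp [661.6  53.7  96.2] close 81.0 open 0.2 gf 0.1 F [-0.   0.8  0.9] j6 -1.51
toggle [673.9  52.4  96. ] 0.59
toggle [677.1  53.4  96. ] 0.6
```

Request:
send_rows(series="0.05 -0.01 0 0;0.05 -0.01 0 0;0.05 -0.01 0 0;0.05 -0.01 0 0;0 0 0 0")

```text
time: 87.25
position: [667.4, 52.7, 96.4]
ee_rot: [-0.0, 0.079, 0.997, 0.0]
wrist_force: [-2.8, 0.6, 2.1]
opening: 0.007
gripper_force: 1.6
```

Request:
send_rows(series="0.04 -0.01 0 0;0.04 0 0 0;0 0 0 0;0 0 0 0;0 0 0 0")

```text
time: 87.88
position: [669.8, 52.3, 96.4]
ee_rot: [0.0, 0.079, 0.997, -0.0]
wrist_force: [-1.8, 1.1, 0.5]
opening: 0.009
gripper_force: 1.3
```

Run:
```python
from h import *
show()
for k in range(3):
    d=bot.snapshot('scene')
    for s in bot.spot_point('scene','toggle_tip')[:2]: print('toggle',ray(d,np.array(s['xy'])*[560,420]-.5,96).round(1),round(s['confidence'],2))
```

```text
t 87.88 tcp [669.8  52.3  96.4] close 81.0 open 0.8 gf 1.3 F [-1.8  1.1  0.5] j6 -1.51
toggle [688.2  46.9  96. ] 0.45
toggle [ 591.3 -140.2   96. ] 0.74
toggle [696.5  51.4  96. ] 0.51
toggle [685.   41.2  96. ] 0.48
```

Request:
send_rows(series="0.04 -0.01 0 0;0.03 0 0 0;0 0 0 0;0 0 0 0;0 0 0 0")

```text
time: 88.8
position: [671.8, 52.0, 96.3]
ee_rot: [-0.0, 0.079, 0.997, -0.0]
wrist_force: [-2.9, 0.6, -0.2]
opening: 0.006
gripper_force: 1.2
```

Request:
send_rows(series="0.04 -0.01 0 0;0.03 0 0 0;0 0 0 0;0 0 0 0;0 0 0 0")

```text
time: 89.42
position: [672.9, 51.9, 96.0]
ee_rot: [-0.002, 0.079, 0.997, -0.0]
wrist_force: [-10.3, 1.5, 0.6]
opening: 0.003
gripper_force: 4.4
```

Request:
send_rows(series="-0.3 0.05 0 0;-0.5 0.08 0 0;-0.6 0.1 0 0;-0.6 0.1 0.5 0;-0.5 0.1 1 0")

```text
time: 90.05
position: [598.2, 64.6, 141.6]
ee_rot: [0.0, 0.079, 0.997, -0.0]
wrist_force: [-0.1, -0.8, 0.1]
opening: 0.003
gripper_force: 0.0
```

Request:
send_rows(series="-1 0.3 1 0;-1 0.5 1 0;-1 1 1 0;-1 1 0 0;-1 1 0 0")

```text
time: 90.68
position: [448.4, 179.3, 232.3]
ee_rot: [0.002, 0.079, 0.997, 0.0]
wrist_force: [-0.4, -0.1, 0.2]
opening: 0.004
gripper_force: 0.0
```

Request:
send_rows(series="-0.5 1 0 0;-0.5 1 0 0;0 1 0 0;0 1 0 0;0 1 0 0")

```text
time: 91.3
position: [419.2, 329.7, 232.0]
ee_rot: [0.001, 0.079, 0.997, 0.001]
wrist_force: [-0.2, -0.1, -0.6]
opening: 0.005
gripper_force: 0.0
```

Run:
```python
from h import *
show()
for c in('scene','top'):
    for k in range(2):
        d=bot.snapshot(c)
        for s in bot.spot_point(c,'toggle_tip')[:2]: print('toggle',c,ray(d,np.array(s['xy'])*[560,420]-.5,96).round(1),round(s['confidence'],2))
p=plates(near=(697,50,-.155),V=TB,name='test_box');print(p)
# chrome toggle: predicted tip pixels off/on
for c in('scene',):
    d=bot.snapshot(c)
    b=np.array([np.cos(p[2]),np.sin(p[2])]);pv=p[:2]-25*b
    for n,l in(('off',-.45),('on',.45)): print(n,proj(d,np.array([[*(pv+34*np.sin(l)*b),65+34*np.cos(l)]])).round(1))
    print([(np.array(s['xy'])*[560,420]).round(1) for s in bot.spot_point(c,'toggle_tip')])
print(plates(z=78,near=(525,-212,-1.53),V=CO,name='compass'))
for o in('top','scene'):
    d,R=grab(o,'platform',test=lambda m:m[0]<100)
    d2,W=grab(o,'wedge',test=beech)
    for w in W:
        ys,xs=np.nonzero(w);q=ray(d2,(xs.mean(),ys.mean()),20)
        if np.hypot(q[0]-520,q[1]+85)<40:
            for L in(50,54,58,62,66): print(o,L,round(fit([(d2,w)],box(L,30,27,27-.16*L),[520,-55-L/2,-1.52])[1],3))
```

```text
t 91.3 tcp [419.2 329.7 232. ] close 81.0 open 0.5 gf 0.0 F [-0.2 -0.1 -0.6] j6 -0.97
toggle scene [ 549.4 -196.4   96. ] 0.46
toggle scene [693.8  53.7  96. ] 0.4
toggle scene [700.1  54.8  96. ] 0.47
toggle top [ 507.1 -101.    96. ] 0.54
toggle top [680.4  58.7  96. ] 0.5
toggle top [684.9  61.2  96. ] 0.51
test_box top [700.3  53.4] -9.5 0.956 0.75
test_box scene [698.3  48.3] -6.4 0.919 0.96
[ 6.99316506e+02  5.08884748e+01 -1.38588354e-01]
off [[254.7 234.8]]
on [[246.7 241.3]]
[array([418. , 245.3]), array([246.6, 240.9])]
compass top [ 524.9 -213.7] -88.3 0.936 0.65
compass scene [ 524.6 -215.2] -92.5 0.89 0.63
[ 524.75815431 -214.41304551   -1.57763398]
scene 50 0.818
scene 54 0.863
scene 58 0.907
scene 62 0.93
scene 66 0.918
```

```bash
python3 -c "
from plant import bot
print(bot.job_done())"
```

```text
the job is handed in; nothing more can be done
None
```

I handed the job in at about 91 s. The wedge is under the platform edge, which my estimate puts within about 0.003 rad of level. All four plates are piled on the outline, one of them re-stacked after it was knocked off, and the compass is on top, dial up. The coil toggle went over to its stop, and afterwards it showed at the "on" position in the camera image.

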